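# Square a cover plate in the jig, clamp it, and rack the scrapers

### The arm

A 6-joint arm with a two-finger parallel gripper is mounted at the origin on the work surface. World frame = base frame: x ahead of the robot, y to its left, z up, the work surface at z = 0. Lengths are in mm, angles in rad, forces in N, time in s.
With the tool pointing down it reaches from about 375 to 825 mm from the base axis. Payload 5.5 kg.
Tool frame: the origin (TCP) lies at the very end of the fingers, on their centre line; the grasp point (between the pads) lies 19 mm behind it; z points along the fingers, y is the line along which they close (so a half turn about z gives the same grasp; the last joint's range is limited). The gripper opens to 85 mm and grips with 20 to 120 N. Pads are 22 mm wide; open, the fingers measure 114 mm over their backs; the gripper's body (76 mm by 85 mm) begins 54 mm behind the grasp point. The pads swing forward as they close: fully open they stand 13 mm farther back than shut.
Start: joints at [-1.123, 0.314, -0.047, 1.21, 0, 1.571], TCP at [259.786, -540.838, 231.299] pointing down, gripper open.
Joint ranges: [-2.67, 2.67], [-0.69, 1.73], [-1.03, 1.25], [-2.08, 2.16], [-1.42, 1.45], [-3.14, 3.14]. Speed limits (rad/s): [2.39, 2.39, 3.01, 3.14, 3.14, 3.14].

### API

Orientations are given as a 3x3 rotation matrix whose columns are the frame's x, y, z axes.
In Python, from rig import bot gives the robot as it stands.
- The arm moves only by the tool step_arm, never from a script. Its argument "commands" is a list of rows, each an object of numbers: "tx", "ty", "tz": the shift along the tool's x, y, z each as a share of 50 mm, from -1 to 1; "wx", "wy", "wz": the turn, a rotation vector about the tool's x, y, z each as a share of 5 degrees, from -1 to 1; "gripper": the opening, from -1 (shut) to 1 (fully open). In form: [{"tx": .., "ty": .., "tz": .., "wx": .., "wy": .., "wz": .., "gripper": ..}, ...]. A call has 1 to 10 rows; each row shifts and turns the commanded pose from where the row before left it, along the tool's axes as they then stand; what a row does not reach is not made up. A row lasts 1/10 s, in which the tool goes at most 50 mm and 8.59 degrees, less where a joint would pass 70% of its speed; a pose out of reach is approached as far as the arm can. A call with a number of a shift or a turn outside -1 to 1 is refused whole. A call with a gripper value outside its range is refused whole. The fingers move at their own pace and stop on an object; "force" is the grip in N (left out, the last holds). Time passes only in rows, so rows that do not move let the fingers close. It gives the time, the measured TCP pose, the force, the opening and the grip force at its end, in the units of the state.
- bot.get_obs(): the state, without advancing time (a new reading comes with each control period).
- bot.grab_frame(name): name is "scene" or "top"; returns (picture, depth): 400x640x3 uint8, red, green, blue; 400x640 float32, mm along the optical axis (not along the pixel's ray), 0 where there is no reading.
- bot.camera_params(name): a dict with "fx", "fy", "cx", "cy" (pixels), "k1" (the pictures are not rectified: a ray, as slopes to the right and down, at radius r is drawn at 1 + k1 r^2 times it, then the intrinsics apply), "pose" (4x4, takes a point from camera to world coordinates). Camera axes: x right, y down, z forward; pixel columns grow to the right and rows downward; lengths in mm; the calibration is good to about 2 mm. A picture is of the moment at which its call begins. camera_params takes no time and is no camera call.
- bot.hand_in(): hands the job in; it is judged then, once.
The state is a dict: "clock": time; "joint_pos": joint angles; "qd": joint speeds; "joint_torque": joint torques, N m; "position": TCP position; "orientation": TCP orientation; "contact_force": force on the tool from outside, world axes, zero at the start; "wrist_torque": the same for the moment, N m; "opening": finger opening in mm; "gripper_force": force on a finger pad.
Only numpy, scipy, OpenCV 4.12 (cv2) and the standard library are available. Lean on these libraries where they do the work, as an engineer would, in place of code of your own. Each camera call takes 0.05 s, during which the arm holds its last target. There are 200 camera calls.

### The job

Get both aluminium cover plates ready for drilling: in each jig, without lifting the plate, push its free far corner round while the opposite corner bears on the pivot peg, until it lies square with its long edge against both row pegs and its short edge against the end peg, and only then flip that jig's clamp arm over onto it. Clear the bench too, before or after: slide every scraper blade first under the strap of the wooden rack, fully home, one to a slot (any slot). Leave the can, the jar and the wrench where they are.

Things in the scene. Friction and masses are not known exactly. Their poses are not given: they have to be found in the camera images.
- jig0: the jig farther to the right: fixed grey board 12 mm thick (x -85 to 71, y -86 to 84 mm) with three pegs 14 mm across, tops 36 mm above the bench: two row pegs at (-30, -47), (46, -47), an end peg at (-62, -25) mm. Origin at bench level, where the seated plate's middle belongs; x along the row, y from the row to the plate, z up. A seated plate covers x -55 to 55, y -40 to 40 mm, touching all three
- jig0_pivot_peg (a point): top centre of jig0's pivot peg, the row peg at jig (-30, -47) mm, on which the plate's pivot corner bears
- plate0: loose aluminium plate in jig0, 110 x 80 x 10 mm, about 0.25 kg, flat on the board, dark bore in its middle. Origin at the underside, on the long edge facing the row pegs, 12 mm from the pivot corner; x along that edge away from the pivot corner (plate spans x -12 to 98, y 0 to 80 mm), z up. It starts turned 0.2 to 0.45 rad anticlockwise of the jig's x, this edge bearing on the pivot peg
- plate0_mid (a point): middle of that plate's underside; when seated it lies at (0, 0, 12) mm in the jig frame
- plate0_pivot_corner (a point): that plate's pivot corner (underside), at (-12, 0) mm in the plate frame. The free corner, diagonally opposite, is at (98, 80) mm: pushing the outer long edge there towards the row pegs turns the plate clockwise about the pivot peg; it also slides a little towards the end peg, and may stop short of it and need a tap on the short edge
- clamp0 (a joint): jig0's clamp arm angle, rad: 0 = open, leaning 0.38 back beyond upright, away from the plate; 0.38 = upright; about 1.95 = swung over, rubber pad on the 10 mm plate (end stop 2.05). No latch: its weight keeps it on either side of upright; pushed some 0.1 rad past upright towards the plate, it falls over by itself. About 1 N at the arm moves it
- clamp0_hinge (a point): that clamp's hinge axis, parallel to jig x, at jig (0, -66, 45) mm, behind the row of pegs. The arm is a steel bar 16 mm wide, 12 mm thick, with a 26 mm ball knob 85 mm from the hinge and the pad 60 mm from it, on the plate's side. Cheeks beside the hinge: jig x 11 to 19 mm either side, y -79 to -55 mm, tops 57 mm above the bench
- jig1: the jig nearer the middle: fixed grey board 12 mm thick (x -85 to 71, y -86 to 84 mm) with three pegs 14 mm across, tops 36 mm above the bench: two row pegs at (-30, -47), (46, -47), an end peg at (-62, -25) mm. Origin at bench level, where the seated plate's middle belongs; x along the row, y from the row to the plate, z up. A seated plate covers x -55 to 55, y -40 to 40 mm, touching all three
- jig1_pivot_peg (a point): top centre of jig1's pivot peg, the row peg at jig (-30, -47) mm, on which the plate's pivot corner bears
- plate1: loose aluminium plate in jig1, 110 x 80 x 10 mm, about 0.25 kg, flat on the board, dark bore in its middle. Origin at the underside, on the long edge facing the row pegs, 12 mm from the pivot corner; x along that edge away from the pivot corner (plate spans x -12 to 98, y 0 to 80 mm), z up. It starts turned 0.2 to 0.45 rad anticlockwise of the jig's x, this edge bearing on the pivot peg
- plate1_mid (a point): middle of that plate's underside; when seated it lies at (0, 0, 12) mm in the jig frame
- plate1_pivot_corner (a point): that plate's pivot corner (underside), at (-12, 0) mm in the plate frame. The free corner, diagonally opposite, is at (98, 80) mm: pushing the outer long edge there towards the row pegs turns the plate clockwise about the pivot peg; it also slides a little towards the end peg, and may stop short of it and need a tap on the short edge
- clamp1 (a joint): jig1's clamp arm angle, rad: 0 = open, leaning 0.38 back beyond upright, away from the plate; 0.38 = upright; about 1.95 = swung over, rubber pad on the 10 mm plate (end stop 2.05). No latch: its weight keeps it on either side of upright; pushed some 0.1 rad past upright towards the plate, it falls over by itself. About 1 N at the arm moves it
- clamp1_hinge (a point): that clamp's hinge axis, parallel to jig x, at jig (0, -66, 45) mm, behind the row of pegs. The arm is a steel bar 16 mm wide, 12 mm thick, with a 26 mm ball knob 85 mm from the hinge and the pad 60 mm from it, on the plate's side. Cheeks beside the hinge: jig x 11 to 19 mm either side, y -79 to -55 mm, tops 57 mm above the bench
- rack: fixed wooden rack: board x -95 to 85 mm, 178 mm wide, 10 mm thick. Origin at bench level; scrapers enter along +x from the open -x end. Three slots 46 mm wide at y -56, 0, 56 mm between ribs 13 mm high (x 12 to 78); a steel strap (x 25 to 49, 4 mm thick) lies over them, 13 mm above the board; back stop face at x 75. Fully home: scraper origin at x -37, z 10 mm, front edge at the stop
- scraper0: flat scraper 160 mm long, lying flat: wooden handle 95 x 20 mm, 14 mm thick, then a steel blade 65 x 38 mm, 4 mm thick, at mid height of the handle (its underside 5 mm above that of the handle); about 0.11 kg. Origin under the middle of the handle; x from handle to blade, z up. All alike; 2 or 3 are present
- scraper0_tip (a point): middle of that scraper's front (blade) edge, 112.5 mm ahead of its origin, 7 mm above its underside
- scraper1: flat scraper 160 mm long, lying flat: wooden handle 95 x 20 mm, 14 mm thick, then a steel blade 65 x 38 mm, 4 mm thick, at mid height of the handle (its underside 5 mm above that of the handle); about 0.11 kg. Origin under the middle of the handle; x from handle to blade, z up. All alike; 2 or 3 are present
- scraper1_tip (a point): middle of that scraper's front (blade) edge, 112.5 mm ahead of its origin, 7 mm above its underside
- scraper2: flat scraper 160 mm long, lying flat: wooden handle 95 x 20 mm, 14 mm thick, then a steel blade 65 x 38 mm, 4 mm thick, at mid height of the handle (its underside 5 mm above that of the handle); about 0.11 kg. Origin under the middle of the handle; x from handle to blade, z up. All alike; 2 or 3 are present
- scraper2_tip (a point): middle of that scraper's front (blade) edge, 112.5 mm ahead of its origin, 7 mm above its underside
- can: bystander: upright yellow can, 66 mm diameter, 160 mm tall, origin under its centre
- jar: bystander: upright amber jar, 70 mm diameter, 90 mm tall, origin under its centre
- wrench: bystander: wrench lying on the bench, about 180 mm long

How it is judged (in metres and radians):
At the end, for the whole second after the job is handed in: Each plate flat on its jig, square within 0.055 rad, its middle within 8 mm (jig x) and 6 mm (y) of its seat; both clamp joints above 1.85 rad; every scraper present under the strap, front edge within 9 mm of the back stop, within 0.17 rad of the slot, at rest (angle between the x axis of plate0 and the x axis of jig0, either way round below 0.055 rad and x of plate0_mid in the frame of jig0 between -0.008 and 0.008 m and y of plate0_mid in the frame of jig0 between -0.006 and 0.006 m and z of plate0_mid in the frame of jig0 between 0.007 and 0.016 m and value of joint each of clamp0, clamp1 above 1.85 rad and linear speed of each of plate0, plate1, scraper0, scraper1, scraper2 below 0.02 m/s and angle between the x axis of plate1 and the x axis of jig1, either way round below 0.055 rad and x of plate1_mid in the frame of jig1 between -0.008 and 0.008 m and y of plate1_mid in the frame of jig1 between -0.006 and 0.006 m and z of plate1_mid in the frame of jig1 between 0.007 and 0.016 m and x of each of scraper0_tip, scraper1_tip, scraper2_tip in the frame of rack above 0.066 m and y of scraper0_tip in the frame of rack between -0.086 and 0.086 m and z of scraper0_tip in the frame of rack between 0.01 and 0.023 m and angle between the x axis of each of scraper0, scraper1, scraper2 and the x axis of rack, either way round below 0.17 rad and y of scraper1_tip in the frame of rack between -0.086 and 0.086 m and z of scraper1_tip in the frame of rack between 0.01 and 0.023 m and y of scraper2_tip in the frame of rack between -0.086 and 0.086 m and z of scraper2_tip in the frame of rack between 0.01 and 0.023 m); the robot touches nothing.
It fails at once if a plate is lifted off its jig board (more than 10 mm) (z of plate0_mid in the frame of jig0 above 0.022 m or z of plate1_mid in the frame of jig1 above 0.022 m).
It fails at once if a plate's pivot corner is taken more than 45 mm away from the pivot peg (level distance) (horizontal distance between plate0_pivot_corner and jig0_pivot_peg above 0.045 m or horizontal distance between plate1_pivot_corner and jig1_pivot_peg above 0.045 m).
It fails at once if a clamp arm is swung over while its plate is still crooked (more than 0.12 rad) ((value of joint clamp0 above 1.2 rad and angle between the x axis of plate0 and the x axis of jig0, either way round above 0.12 rad) or (value of joint clamp1 above 1.2 rad and angle between the x axis of plate1 and the x axis of jig1, either way round above 0.12 rad)).
It fails at once if a bystander (can, jar, wrench) is moved more than 30 mm (distance of any of can, jar, wrench from where it was at the start of the episode above 0.03 m).
Of scraper0, scraper1, scraper2 only 2 to 3 are there at a start; the rules pass over those that are not, and their reading is None.
At some moment in a run one of scraper0, scraper1, scraper2 may be knocked a few centimetres aside while the robot is not near it.
Once in a run the grip may slacken for a moment while it holds something.
It also fails if it takes over 210 s, if anything falls off the work surface, if the arm or the gripper's body presses on something with over 40 N, if the wrist force passes 120 N, or if a joint passes its speed limit or range.

## Working session

There is one attempt and no reset: what is moved stays moved. The work goes in short steps, Python scripts to look and compute and a tool call to move; the robot and the scene stay as the last step left them, time stands still between calls to the robot, and variables do not carry over. Pictures are saved under pics/ and viewed, at most 14 in all, crops included, and the job is handed in when it is done.

Besides the shell and the picture viewer there is one more tool, called after "Call:" by a JSON object that holds its "op" and its "data", one argument or row to a line. step_arm: Moves the arm, as the interface text tells. Shift numbers are shares of 50 mm and turn numbers shares of 5 degrees, none past 1 either way. Its arguments: {"type":"object","properties":{"commands":{"type":"array","items":{"type":"object","properties":{"tx":{"type":"number"},"ty":{"type":"number"},"tz":{"type":"number"},"wx":{"type":"number"},"wy":{"type":"number"},"wz":{"type":"number"},"gripper":{"type":"number"}}}},"force":{"type":"number"}},"required":["commands"]}

```bash
mkdir -p pics; ls; cat > h.py <<'E'
import numpy as np, cv2
from rig import bot
def grab(name,fn=None):
    im,d=bot.grab_frame(name)
    if fn: cv2.imwrite('pics/'+fn,im[:,:,::-1])
    np.savez('last_'+name,im=im,d=d); return im,d
def K(c): return np.array([[c['fx'],0,c['cx']],[0,c['fy'],c['cy']],[0,0,1.]])
def rays(name,uv):
    c=bot.camera_params(name); n=cv2.undistortPoints(np.array(uv,float).reshape(-1,1,2),K(c),np.array([c['k1'],0,0,0.])).reshape(-1,2)
    return np.c_[n,np.ones(len(n))],np.array(c['pose'])
def at_z(name,uv,z):
    r,T=rays(name,uv); d=r@T[:3,:3].T; s=(z-T[2,3])/d[:,2]; return T[:3,3]+d*s[:,None]
def cloud(name,d):
    h,w=d.shape; u,v=np.meshgrid(np.arange(w),np.arange(h)); r,T=rays(name,np.c_[u.ravel(),v.ravel()])
    p=(r*d.reshape(-1,1))@T[:3,:3].T+T[:3,3]; p[d.ravel()==0]=np.nan; return p.reshape(h,w,3)
E
python3 - <<'E'
from h import *
for n in('scene','top'):
    im,d=grab(n,n+'0.png'); c=bot.camera_params(n); print(n,c['fx'],c['k1'],np.round(c['pose'],2).tolist())
o=bot.get_obs(); print(o)
E
```

```text
pics
scene 419.26836793830915 -0.02281895978924078 [[0.47, 0.72, -0.5, 1142.81], [0.88, -0.38, 0.28, -315.83], [0.01, -0.57, -0.82, 934.23], [0.0, 0.0, 0.0, 1.0]]
top 475.70306217084374 0.00030551281239015387 [[0.0, -0.98, 0.21, 325.13], [-1.0, -0.0, 0.01, -8.58], [-0.01, -0.21, -0.98, 1363.96], [0.0, 0.0, 0.0, 1.0]]
{'clock': 0.1, 'joint_pos': array([-1.12301296e+00,  3.14153976e-01, -4.79969706e-02,  1.21016900e+00,
       -1.34843874e-05,  1.57082988e+00]), 'qd': array([ 8.01124203e-06, -1.54988493e-03,  3.26230789e-03,  4.79219136e-04,
        1.58604035e-04, -2.32514188e-03]), 'joint_torque': array([ 3.20140134e-04, -5.40765846e+01,  3.40542305e+01,  1.11817732e-02,
       -8.08650793e-05, -1.11563588e-05]), 'position': array([ 259.55354041, -540.38196652,  230.5137191 ]), 'orientation': array([[ 9.01423565e-01,  4.32937761e-01, -6.71835897e-04],
       [ 4.32938282e-01, -9.01422528e-01,  1.36756961e-03],
       [-1.35354872e-05, -1.52362295e-03, -9.99998839e-01]]), 'contact_force': array([-0.38541751, -0.11352429,  0.18205675]), 'wrist_torque': array([ 0.00184323, -0.00106653,  0.00588326]), 'gripper_force': 0.0, 'opening': 85.09419406447552}
```

View pics/scene0.png

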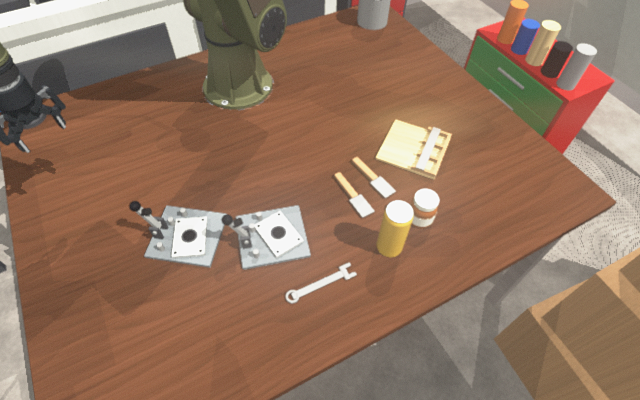

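View pics/top0.png

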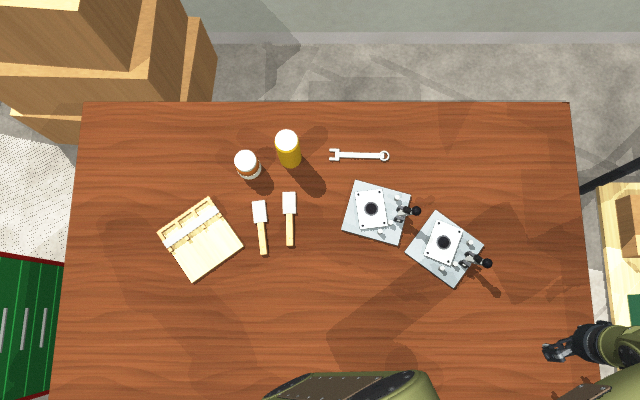

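The top view shows two scrapers at (262,228) and (289,218), the rack at (200,240), jig1 at (376,212), jig0 at (446,248), and the wrench, can and jar beyond them. I'll enlarge these.

```bash
python3 - <<'E'
from h import *
im=np.load('last_top.npz')['im'][:,:,::-1]
cv2.imwrite('pics/c1.png',cv2.resize(im[170:300,335:500],None,fx=4.5,fy=4.5,interpolation=cv2.INTER_CUBIC))
cv2.imwrite('pics/c2.png',cv2.resize(im[185:290,150:310],None,fx=5,fy=5,interpolation=cv2.INTER_CUBIC))
E
```

```text
(no output)
```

View pics/c1.png

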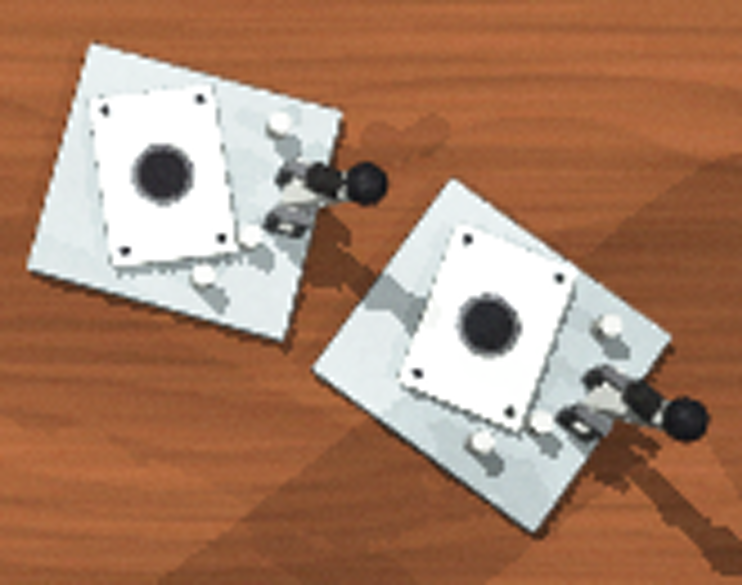

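View pics/c2.png

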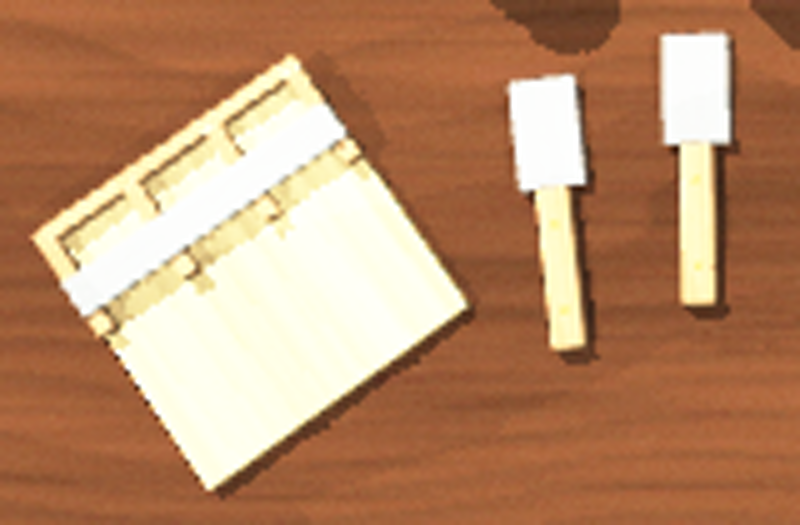

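```bash
cat > fit.py <<'E'
from h import *
def fit(local,world):
    l=np.array(local,float);w=np.array(world)[:,:2];lm,wm=l.mean(0),w.mean(0)
    a=l-lm;b=w-wm;th=np.arctan2((a[:,0]*b[:,1]-a[:,1]*b[:,0]).sum(),(a*b).sum())
    R=np.array([[np.cos(th),-np.sin(th)],[np.sin(th),np.cos(th)]]);t=wm-R@lm
    return np.r_[t,th],np.abs(w-(l@R.T+t)).max()
E
python3 - <<'E'
from fit import *
c1=lambda L:np.array(L)/4.5+[334.5+.11,169.6]
c2=lambda L:np.array(L)/5+[149.6,184.6]
J=[(71,84),(71,-86),(-85,-86),(-85,84)];P=[(98,80),(98,0),(-12,0),(-12,80)]
def go(n,loc,uv,z):
    p,e=fit(loc,at_z('top',uv,z));print(n,np.round(p,1),round(p[2],3),'res',round(e,1));return p
j1=go('jig1',J,c1([(90,43),(343,110),(287,343),(28,270)]),12)
j0=go('jig0',J,c1([(453,180),(672,337),(540,535),(315,370)]),12)
go('pl1',P,c1([(90,98),(213,84),(238,245),(116,270)]),22)
go('pl0',P,c1([(463,224),(576,275),(520,435),(400,384)]),22)
go('rack',[(85,89),(85,-89),(-95,-89),(-95,89)],c2([(30,238),(293,55),(470,305),(210,492)]),10)
for n,f,r in(('sA',[(508,82),(574,74)],[(550,350),(586,345)]),('sB',[(662,35),(730,35)],[(681,304),(715,304)])):
    w=np.r_[at_z('top',c2(f),9),at_z('top',c2(r),14)]
    p,e=fit([(112.5,19),(112.5,-19),(-47.5,10),(-47.5,-10)],w);print(n,np.round(p,1),p[2],e)
# pegs
for uv in [(280,125),(250,237),(203,275),(610,326),(541,420),(482,441)]:print(np.round(at_z('top',c1([uv]),36),0))
im=np.load('last_top.npz');P=cloud('top',im['d'])
print(P[150,285],P[160,245],P[155,360])
for u,v in((371,208),(443,242),(200,215),(200,250)):print(np.round(P[v,u]))
E
```

```text
jig1 [ 6.050e+02 -1.497e+02 -3.000e-01] -0.27 res 1.0
jig0 [ 498.5 -344.6   -0.6] -0.644 res 2.1
pl1 [ 5.698e+02 -1.791e+02  1.000e-01] 0.141 res 2.5
pl0 [ 4.516e+02 -3.562e+02 -4.000e-01] -0.406 res 2.3
rack [523.5 362.1   0.6] 0.645 res 3.4
sA [5.218e+02 1.811e+02 1.000e-01] 0.13205545387592474 0.4137105173267912
sB [546.9 102.6   0. ] 0.026326002031183147 1.0349496344692994
[[ 635. -206.   36.]]
[[ 563. -185.   36.]]
[[ 539. -155.   36.]]
[[ 507. -408.   36.]]
[[ 448. -362.   36.]]
[[ 435. -325.   36.]]
[735.16767217 104.92565667 161.27167284] [730.46385939 223.36313036  88.94138476] [ 771.99859923 -104.82649312    7.00980077]
[ 607. -133.   24.]
[ 509. -335.   24.]
[585. 357.  29.]
[487. 356.  10.]
```

```bash
cat > mv.py <<'E'
from fit import *
JIG1=np.array([605.,-149.7,-.27]);JIG0=np.array([498.5,-344.6,-.644]);RACK=np.array([523.5,362.1,.645])
def w(F,x,y): c,s=np.cos(F[2]),np.sin(F[2]); return np.array([F[0]+c*x-s*y,F[1]+s*x+c*y])
def loc(F,p): c,s=np.cos(F[2]),np.sin(F[2]); d=np.array(p[:2])-F[:2]; return np.array([c*d[0]+s*d[1],-s*d[0]+c*d[1]])
def to(xy,z,yaw,R=None,pos=None):
    "needed: turn first (5deg units about tool z), then shifts in 50 mm units along the turned tool"
    o=bot.get_obs();R=o['orientation'];p=o['position'];cur=np.arctan2(R[1,0],R[0,0])
    dy=(yaw-cur+np.pi)%(2*np.pi)-np.pi
    d=np.array([*xy,z])-p;x=np.array([np.cos(yaw),np.sin(yaw),0]);y=np.array([np.sin(yaw),-np.cos(yaw),0])
    print('pos',np.round(p,1),'yaw',round(cur,3),'wz',round(-np.degrees(dy)/5,2),'t',np.round([d@x/50,d@y/50,-d[2]/50],3),'t',round(o['clock'],1))
E
python3 -c "
from mv import *
to(w(JIG1,25,100),200,JIG1[2]+np.pi/2)"
```

```text
pos [ 259.6 -540.4  230.5] yaw 0.448 wz -9.78 t [11.373  5.074  0.61 ] t 0.1
```

Call:
{"op": "step_arm", "data": {
  "commands": [
    {"wz": -0.98,"gripper": -1},
    {"wz": -0.98,"gripper": -1},
    {"wz": -0.98,"gripper": -1},
    {"wz": -0.98,"gripper": -1},
    {"wz": -0.98,"gripper": -1},
    {"wz": -0.98,"gripper": -1},
    {"wz": -0.98,"gripper": -1},
    {"wz": -0.98,"gripper": -1},
    {"wz": -0.98,"gripper": -1},
    {"wz": -0.98,"gripper": -1}
  ]
}}

```text
validation failed for argument at $.co...
```

Call:
{"op": "step_arm", "data": {
  "commands": [
    {"tx": 0,"ty": 0,"tz": 0,"wx": 0,"wy": 0,"wz": -0.98,"gripper": -1},
    {"tx": 0,"ty": 0,"tz": 0,"wx": 0,"wy": 0,"wz": -0.98,"gripper": -1},
    {"tx": 0,"ty": 0,"tz": 0,"wx": 0,"wy": 0,"wz": -0.98,"gripper": -1},
    {"tx": 0,"ty": 0,"tz": 0,"wx": 0,"wy": 0,"wz": -0.98,"gripper": -1},
    {"tx": 0,"ty": 0,"tz": 0,"wx": 0,"wy": 0,"wz": -0.98,"gripper": -1},
    {"tx": 0,"ty": 0,"tz": 0,"wx": 0,"wy": 0,"wz": -0.98,"gripper": -1},
    {"tx": 0,"ty": 0,"tz": 0,"wx": 0,"wy": 0,"wz": -0.98,"gripper": -1},
    {"tx": 0,"ty": 0,"tz": 0,"wx": 0,"wy": 0,"wz": -0.98,"gripper": -1},
    {"tx": 0,"ty": 0,"tz": 0,"wx": 0,"wy": 0,"wz": -0.98,"gripper": -1},
    {"tx": 0,"ty": 0,"tz": 0,"wx": 0,"wy": 0,"wz": -0.98,"gripper": -1}
  ]
}}

```text
clock: 1.1
position: [259.6, -540.5, 230.8]
orientation: [[0.261, 0.965, -0.0], [0.965, -0.261, 0.001], [0.001, -0.001, -1.0]]
contact_force: [0.4, 0.1, 0.2]
opening: 0.0
gripper_force: 0.0
```

Call:
{"op": "step_arm", "data": {
  "commands": [
    {"tx": 0.8,"ty": 0.36,"tz": 0.03,"wx": 0,"wy": 0,"wz": 0,"gripper": -1},
    {"tx": 0.8,"ty": 0.36,"tz": 0.03,"wx": 0,"wy": 0,"wz": 0,"gripper": -1},
    {"tx": 0.8,"ty": 0.36,"tz": 0.03,"wx": 0,"wy": 0,"wz": 0,"gripper": -1},
    {"tx": 0.8,"ty": 0.36,"tz": 0.03,"wx": 0,"wy": 0,"wz": 0,"gripper": -1},
    {"tx": 0.8,"ty": 0.36,"tz": 0.03,"wx": 0,"wy": 0,"wz": 0,"gripper": -1},
    {"tx": 0.8,"ty": 0.36,"tz": 0.03,"wx": 0,"wy": 0,"wz": 0,"gripper": -1},
    {"tx": 0.8,"ty": 0.36,"tz": 0.03,"wx": 0,"wy": 0,"wz": 0,"gripper": -1},
    {"tx": 0.8,"ty": 0.36,"tz": 0.03,"wx": 0,"wy": 0,"wz": 0,"gripper": -1},
    {"tx": 0.8,"ty": 0.36,"tz": 0.03,"wx": 0,"wy": 0,"wz": 0,"gripper": -1},
    {"tx": 0.8,"ty": 0.36,"tz": 0.03,"wx": 0,"wy": 0,"wz": 0,"gripper": -1}
  ]
}}

```text
clock: 2.1
position: [539.9, -201.1, 215.9]
orientation: [[0.265, 0.964, -0.001], [0.964, -0.265, 0.0], [-0.0, -0.001, -1.0]]
contact_force: [-0.4, -1.3, -1.0]
opening: 0.1
gripper_force: 0.0
```

Call:
{"op": "step_arm", "data": {
  "commands": [
    {"tx": 0.67,"ty": 0.29,"tz": 0.06,"wx": 0,"wy": 0,"wz": 0,"gripper": -1},
    {"tx": 0.67,"ty": 0.29,"tz": 0.06,"wx": 0,"wy": 0,"wz": 0,"gripper": -1},
    {"tx": 0.67,"ty": 0.29,"tz": 0.06,"wx": 0,"wy": 0,"wz": 0,"gripper": -1},
    {"tx": 0.67,"ty": 0.29,"tz": 0.06,"wx": 0,"wy": 0,"wz": 0,"gripper": -1},
    {"tx": 0.67,"ty": 0.29,"tz": 0.06,"wx": 0,"wy": 0,"wz": 0,"gripper": -1},
    {"tx": 0,"ty": 0,"tz": 0.7,"wx": 0,"wy": 0,"wz": 0,"gripper": -1},
    {"tx": 0,"ty": 0,"tz": 0.7,"wx": 0,"wy": 0,"wz": 0,"gripper": -1},
    {"tx": 0,"ty": 0,"tz": 0.7,"wx": 0,"wy": 0,"wz": 0,"gripper": -1},
    {"tx": 0,"ty": 0,"tz": 0.7,"wx": 0,"wy": 0,"wz": 0,"gripper": -1},
    {"tx": 0,"ty": 0,"tz": 0,"wx": 0,"wy": 0,"wz": 0,"gripper": -1}
  ]
}}

```text
clock: 3.1
position: [648.6, -59.8, 55.5]
orientation: [[0.264, 0.964, -0.01], [0.964, -0.264, 0.001], [-0.002, -0.01, -1.0]]
contact_force: [-0.4, 0.1, -0.9]
opening: -0.3
gripper_force: 0.0
```

```bash
python3 -c "
from mv import *
to(w(JIG1,25,100),18,JIG1[2]+np.pi/2);print(loc(JIG1,bot.get_obs()['position']))"
```

```text
pos [648.6 -59.8  55.5] yaw 1.303 wz 0.03 t [0.035 0.138 0.751] t 3.1
[18.0935889  98.23684749]
```

Call:
{"op": "step_arm", "data": {
  "commands": [
    {"tx": 0,"ty": 0.1,"tz": 0.4,"wx": 0,"wy": 0,"wz": 0,"gripper": -1},
    {"tx": 0,"ty": 0,"tz": 0.35,"wx": 0,"wy": 0,"wz": 0,"gripper": -1},
    {"tx": 0,"ty": 0,"tz": 0,"wx": 0,"wy": 0,"wz": 0,"gripper": -1},
    {"tx": 0,"ty": 0,"tz": 0,"wx": 0,"wy": 0,"wz": 0,"gripper": -1},
    {"tx": -0.1,"ty": 0,"tz": 0,"wx": 0,"wy": 0,"wz": 0,"gripper": -1},
    {"tx": -0.1,"ty": 0,"tz": 0,"wx": 0,"wy": 0,"wz": 0,"gripper": -1},
    {"tx": -0.08,"ty": 0,"tz": 0,"wx": 0,"wy": 0,"wz": 0,"gripper": -1},
    {"tx": -0.08,"ty": 0,"tz": 0,"wx": 0,"wy": 0,"wz": 0,"gripper": -1},
    {"tx": -0.08,"ty": 0,"tz": 0,"wx": 0,"wy": 0,"wz": 0,"gripper": -1},
    {"tx": -0.08,"ty": 0,"tz": 0,"wx": 0,"wy": 0,"wz": 0,"gripper": -1}
  ]
}}

```text
clock: 4.1
position: [651.3, -87.2, 23.9]
orientation: [[0.265, 0.964, -0.0], [0.964, -0.265, -0.0], [-0.0, -0.0, -1.0]]
contact_force: [0.6, 0.4, -0.1]
opening: -0.1
gripper_force: 0.0
```

```bash
python3 -c "
from mv import *
print(loc(JIG1,bot.get_obs()['position']))
im,d=grab('top');cv2.imwrite('pics/c3.png',cv2.resize(im[160:260,320:440,::-1],None,fx=5,fy=5,interpolation=cv2.INTER_CUBIC))"
```

```text
[27.90202148 72.59001718]
```

View pics/c3.png

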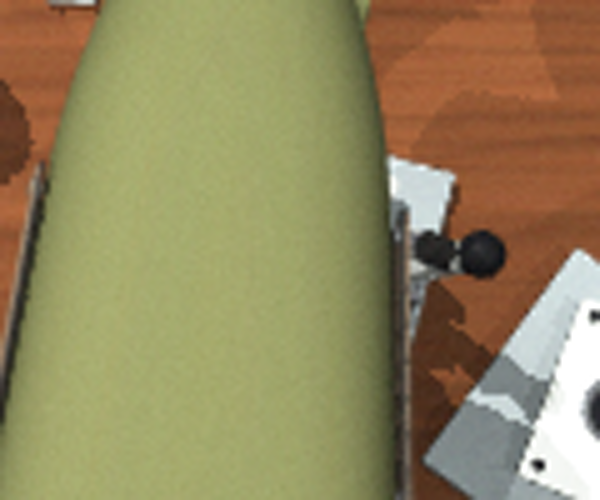

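The arm hides the jig from the top camera, with only the open clamp knob visible at about (480,255). The tip is at z 24, above the plate's top, so I'll back off, go lower and push again.

Call:
{"op": "step_arm", "data": {
  "commands": [
    {"tx": 0.28,"ty": 0,"tz": 0,"wx": 0,"wy": 0,"wz": 0,"gripper": -1},
    {"tx": 0.28,"ty": 0,"tz": 0,"wx": 0,"wy": 0,"wz": 0,"gripper": -1},
    {"tx": 0,"ty": -0.1,"tz": 0.08,"wx": 0,"wy": 0,"wz": 0,"gripper": -1},
    {"tx": 0,"ty": 0,"tz": 0.07,"wx": 0,"wy": 0,"wz": 0,"gripper": -1},
    {"tx": 0,"ty": 0,"tz": 0,"wx": 0,"wy": 0,"wz": 0,"gripper": -1},
    {"tx": 0,"ty": 0,"tz": 0,"wx": 0,"wy": 0,"wz": 0,"gripper": -1}
  ]
}}

```text
clock: 4.75
position: [653.6, -58.6, 16.0]
orientation: [[0.265, 0.964, -0.001], [0.964, -0.265, -0.0], [-0.0, -0.001, -1.0]]
contact_force: [-0.8, -0.3, 1.0]
opening: -0.1
gripper_force: 0.0
```

Call:
{"op": "step_arm", "data": {
  "commands": [
    {"tx": -0.1,"ty": 0,"tz": 0,"wx": 0,"wy": 0,"wz": 0,"gripper": -1},
    {"tx": -0.1,"ty": 0,"tz": 0,"wx": 0,"wy": 0,"wz": 0,"gripper": -1},
    {"tx": -0.1,"ty": 0,"tz": 0,"wx": 0,"wy": 0,"wz": 0,"gripper": -1},
    {"tx": -0.08,"ty": 0,"tz": 0,"wx": 0,"wy": 0,"wz": 0,"gripper": -1},
    {"tx": -0.08,"ty": 0,"tz": 0,"wx": 0,"wy": 0,"wz": 0,"gripper": -1},
    {"tx": -0.08,"ty": 0,"tz": 0,"wx": 0,"wy": 0,"wz": 0,"gripper": -1}
  ]
}}

```text
clock: 5.35
position: [647.2, -84.6, 16.5]
orientation: [[0.265, 0.964, 0.001], [0.964, -0.265, 0.001], [0.001, 0.001, -1.0]]
contact_force: [1.5, 1.7, -0.6]
opening: 0.1
gripper_force: 1.0
```

```bash
python3 -c "
from mv import *
o=bot.get_obs();print(loc(JIG1,o['position']),o['position'][2],o['contact_force'])
im,d=grab('scene');cv2.imwrite('pics/c4.png',cv2.resize(im[170:290,120:330,::-1],None,fx=3.8,fy=3.8,interpolation=cv2.INTER_CUBIC))"
```

```text
[23.29324023 74.0406585 ] 16.50892918782511 [ 1.51302393  1.66784781 -0.62761781]
```

View pics/c4.png

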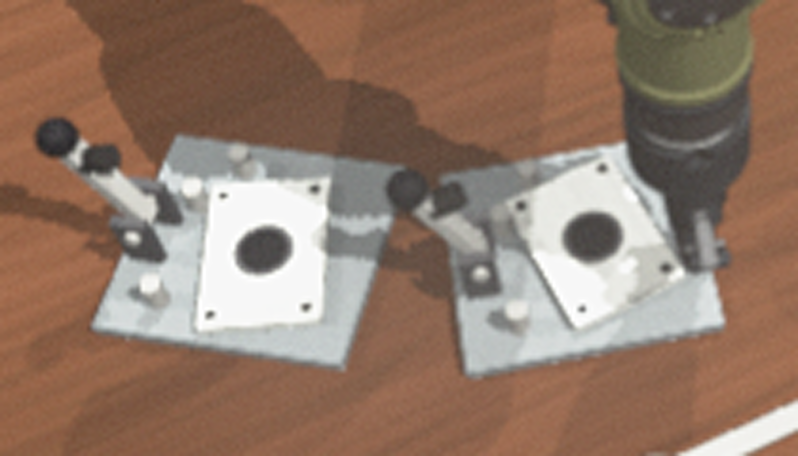

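The finger at about (700,250) bears on plate1's outer edge near its free corner. I'll keep pushing.

Call:
{"op": "step_arm", "data": {
  "commands": [
    {"tx": -0.08,"ty": 0,"tz": 0,"wx": 0,"wy": 0,"wz": 0,"gripper": -1},
    {"tx": -0.08,"ty": 0,"tz": 0,"wx": 0,"wy": 0,"wz": 0,"gripper": -1},
    {"tx": -0.08,"ty": 0,"tz": 0,"wx": 0,"wy": 0,"wz": 0,"gripper": -1},
    {"tx": -0.08,"ty": 0,"tz": 0,"wx": 0,"wy": 0,"wz": 0,"gripper": -1},
    {"tx": -0.04,"ty": -0.04,"tz": 0,"wx": 0,"wy": 0,"wz": 0,"gripper": -1}
  ]
}}

```text
clock: 5.9
position: [644.8, -99.0, 18.0]
orientation: [[0.263, 0.965, 0.008], [0.965, -0.263, 0.005], [0.007, 0.007, -1.0]]
contact_force: [11.3, 12.1, 1.5]
opening: 0.0
gripper_force: 6.5
```

Call:
{"op": "step_arm", "data": {
  "commands": [
    {"tx": -0.04,"ty": -0.04,"tz": 0,"wx": 0,"wy": 0,"wz": 0,"gripper": -1},
    {"tx": -0.03,"ty": -0.04,"tz": 0,"wx": 0,"wy": 0,"wz": 0,"gripper": -1},
    {"tx": 0,"ty": 0,"tz": 0,"wx": 0,"wy": 0,"wz": 0,"gripper": -1}
  ]
}}

```text
clock: 6.2
position: [641.1, -100.1, 18.7]
orientation: [[0.262, 0.965, 0.011], [0.965, -0.262, 0.007], [0.01, 0.008, -1.0]]
contact_force: [11.7, 12.8, 3.1]
opening: 0.1
gripper_force: 7.2
```

```bash
python3 -c "
from mv import *
o=bot.get_obs();print(loc(JIG1,o['position']),o['position'][2],o['contact_force'])
im,d=grab('scene');cv2.imwrite('pics/c5.png',cv2.resize(im[190:280,210:330,::-1],None,fx=6,fy=6,interpolation=cv2.INTER_CUBIC))"
```

```text
[21.53198135 57.4117128 ] 18.701898587614405 [11.67277452 12.75407551  3.12049879]
```

View pics/c5.png

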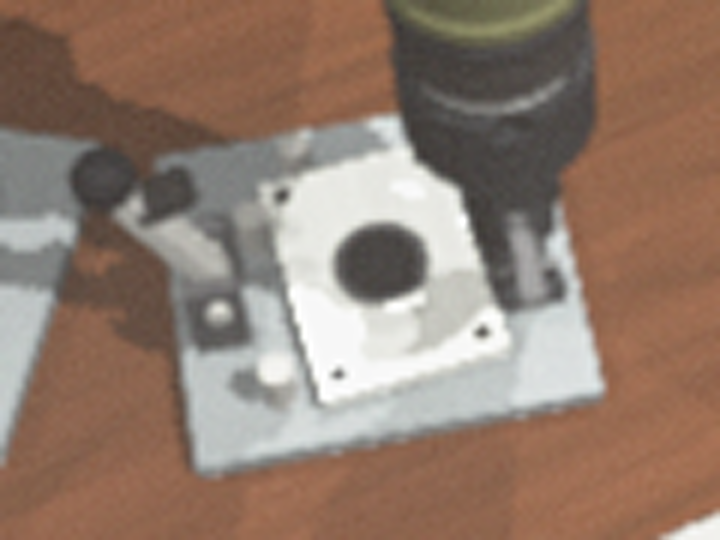

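The plate has turned only part of the way and there is 17 N on the tool. I'll measure its pose from the corners at (268,185), (320,405) and (512,345), with pegs at (295,145) and (275,370).

```bash
cat >> mv.py <<'E'
def plate(F,uv,cam='scene',off=(209.6,189.6),k=6.,pts=((-12,0),(98,0),(98,80))):
    p=at_z(cam,np.array(uv)/k+off,22.)
    q,e=fit(pts,p); m=w(q,43,40); print('plate rel',round(q[2]-F[2],3),'mid',np.round(loc(F,m),1),'corner',np.round(loc(F,w(q,-12,0)),1),'res',round(e,1),[np.round(loc(F,a),1).tolist() for a in p])
E
python3 -c "
from mv import *
plate(JIG1,[(268,185),(320,405),(512,345)])
f=lambda uv,z:[np.round(loc(JIG1,a),1) for a in at_z('scene',np.array(uv)/6.+[209.6,189.6],z)]
print(f([(275,365),(245,215),(295,140)],36),f([(203,472),(604,395)],12), 'expect pegs 46,-47 -30,-47 -62,-25; corners 71,-86 71,84')
"
```

```text
plate rel 0.084 mid [4.7 6.9] corner [-46.7 -37.6] res 2.1 [[-46.1, -36.0], [64.4, -30.2], [54.0, 51.5]]
[array([ 50.1, -45. ]), array([-23.9, -47.2]), array([-57.1, -21.1])] [array([ 78.8, -81.1]), array([79.9, 84.7])] expect pegs 46,-47 -30,-47 -62,-25; corners 71,-86 71,84
```

Call:
{"op": "step_arm", "data": {
  "commands": [
    {"tx": 0.2,"ty": 0,"tz": 0,"wx": 0,"wy": 0,"wz": 0,"gripper": -1},
    {"tx": 0.1,"ty": 0.25,"tz": 0.02,"wx": 0,"wy": 0,"wz": 0,"gripper": -1},
    {"tx": 0,"ty": 0.25,"tz": 0,"wx": 0,"wy": 0,"wz": 0,"gripper": -1},
    {"tx": -0.1,"ty": 0,"tz": 0,"wx": 0,"wy": 0,"wz": 0,"gripper": -1},
    {"tx": -0.1,"ty": 0,"tz": 0,"wx": 0,"wy": 0,"wz": 0,"gripper": -1},
    {"tx": -0.08,"ty": 0,"tz": 0,"wx": 0,"wy": 0,"wz": 0,"gripper": -1},
    {"tx": -0.05,"ty": 0,"tz": 0,"wx": 0,"wy": 0,"wz": 0,"gripper": -1},
    {"tx": -0.04,"ty": 0,"tz": 0,"wx": 0,"wy": 0,"wz": 0,"gripper": -1}
  ]
}}

```text
clock: 7.05
position: [660.0, -111.4, 15.9]
orientation: [[0.264, 0.965, 0.004], [0.965, -0.264, 0.006], [0.007, 0.002, -1.0]]
contact_force: [7.4, 12.9, -1.5]
opening: 0.1
gripper_force: 6.9
```

```bash
python3 -c "
from mv import *
o=bot.get_obs();print(loc(JIG1,o['position']),o['position'][2],o['contact_force'])"
```

```text
[42.81713474 51.55368308] 15.925225153920422 [ 7.40386824 12.90538008 -1.53771266]
```

Call:
{"op": "step_arm", "data": {
  "commands": [
    {"tx": -0.04,"ty": 0,"tz": 0,"wx": 0,"wy": 0,"wz": 0,"gripper": -1},
    {"tx": 0,"ty": 0,"tz": 0,"wx": 0,"wy": 0,"wz": 0,"gripper": -1}
  ]
}}

```text
clock: 7.25
position: [660.1, -111.5, 16.1]
orientation: [[0.263, 0.965, 0.005], [0.965, -0.263, 0.009], [0.01, 0.002, -1.0]]
contact_force: [8.6, 13.3, 0.5]
opening: 0.2
gripper_force: 7.7
```

Call:
{"op": "step_arm", "data": {
  "commands": [
    {"tx": 0.2,"ty": 0,"tz": 0,"wx": 0,"wy": 0,"wz": 0,"gripper": -1},
    {"tx": 0.4,"ty": 0,"tz": -0.2,"wx": 0,"wy": 0,"wz": 0,"gripper": -1},
    {"tx": 0.4,"ty": 0.4,"tz": -0.6,"wx": 0,"wy": 0,"wz": 0,"gripper": -1},
    {"tx": 0,"ty": 0.7,"tz": -0.7,"wx": 0,"wy": 0,"wz": 0,"gripper": -1},
    {"tx": 0,"ty": 0.7,"tz": -0.7,"wx": 0,"wy": 0,"wz": 0,"gripper": -1}
  ]
}}

```text
clock: 7.75
position: [757.9, -89.8, 127.2]
orientation: [[0.263, 0.965, -0.001], [0.965, -0.263, -0.001], [-0.001, -0.001, -1.0]]
contact_force: [1.7, -0.7, 0.3]
opening: 0.4
gripper_force: 0.0
```

```bash
python3 -c "
from mv import *
o=bot.get_obs();print(loc(JIG1,o['position']),o['position'][2],o['contact_force'])
im,d=grab('scene');cv2.imwrite('pics/c6.png',cv2.resize(im[190:280,210:330,::-1],None,fx=6,fy=6,interpolation=cv2.INTER_CUBIC))"
```

```text
[131.32611738  98.54527994] 127.18066867708869 [ 1.67032547 -0.72422888  0.25249375]
```

View pics/c6.png

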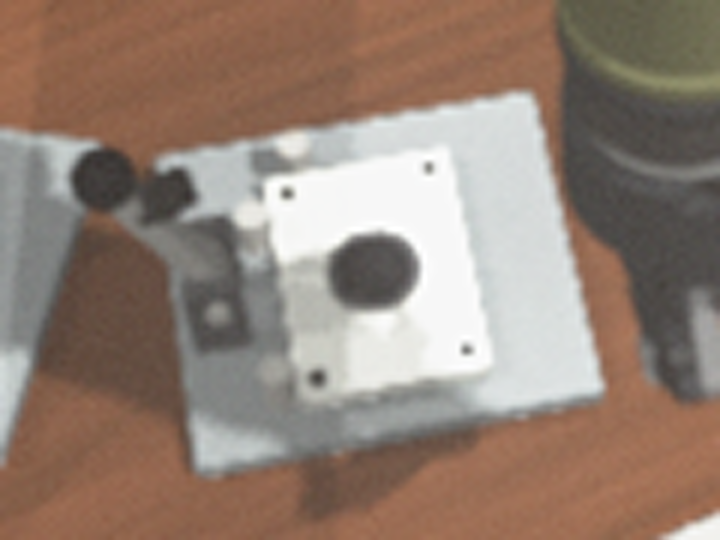

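Plate1 now looks square, with corners at (264,183), (303,405), (492,365), (447,147) and board corners at (157,157), (203,472), (604,395), (530,92). I'll measure it against the board in this same view.

```bash
python3 -c "
from mv import *
f=lambda uv,z:at_z('scene',np.array(uv)/6.+[209.6,189.6],z)
F,e=fit([(-85,-86),(71,-86),(71,84),(-85,84)],f([(157,157),(203,472),(604,395),(530,92)],12));print(F,e)
plate(F,[(264,183),(303,405),(492,365),(447,147)],pts=[(-12,0),(98,0),(98,80),(-12,80)])
print(loc(F,f([(373,270)],22)[0]))
to(w(JIG1,75,-24),127,JIG1[2]+np.pi/2)"
```

```text
[ 6.13514644e+02 -1.49230714e+02 -2.73391491e-01] 2.2986856845249406
plate rel 0.007 mid [-1.  -0.2] corner [-55.8 -40.6] res 0.9 [[-55.4, -40.4], [55.0, -39.5], [53.3, 39.1], [-57.0, 40.0]]
[-2.18675924 -1.4426324 ]
pos [767.5 -92.4 135.8] yaw 1.303 wz 0.03 t [-2.452 -1.326  0.176] t 7.8
```

Call:
{"op": "step_arm", "data": {
  "commands": [
    {"tx": 0,"ty": 0,"tz": -0.64,"wx": 0,"wy": 0,"wz": 0,"gripper": -1},
    {"tx": 0,"ty": 0,"tz": -0.64,"wx": 0,"wy": 0,"wz": 0,"gripper": -1},
    {"tx": -0.61,"ty": -0.354,"tz": 0,"wx": 0,"wy": 0,"wz": 0,"gripper": -1},
    {"tx": -0.61,"ty": -0.354,"tz": 0,"wx": 0,"wy": 0,"wz": 0,"gripper": -1},
    {"tx": -0.61,"ty": -0.354,"tz": 0,"wx": 0,"wy": 0,"wz": 0,"gripper": -1},
    {"tx": -0.61,"ty": -0.354,"tz": 0,"wx": 0,"wy": 0,"wz": 0,"gripper": -1},
    {"tx": -0.61,"ty": -0.354,"tz": 0,"wx": 0,"wy": 0,"wz": 0,"gripper": -1},
    {"tx": -0.61,"ty": -0.354,"tz": 0,"wx": 0,"wy": 0,"wz": 0,"gripper": -1},
    {"tx": -0.61,"ty": -0.354,"tz": 0,"wx": 0,"wy": 0,"wz": 0,"gripper": -1},
    {"tx": -0.61,"ty": -0.354,"tz": 0,"wx": 0,"wy": 0,"wz": 0,"gripper": -1}
  ]
}}

```text
clock: 8.8
position: [555.2, -289.2, 189.6]
orientation: [[0.265, 0.964, -0.001], [0.964, -0.265, -0.0], [-0.001, -0.001, -1.0]]
contact_force: [-0.8, 0.3, 0.1]
opening: -0.0
gripper_force: 0.0
```

Call:
{"op": "step_arm", "data": {
  "commands": [
    {"tx": 0,"ty": 0,"tz": 0,"wx": 0,"wy": 0,"wz": 0,"gripper": -1},
    {"tx": 0,"ty": 0,"tz": 0,"wx": 0,"wy": 0,"wz": 0,"gripper": -1}
  ]
}}

```text
clock: 9.0
position: [556.2, -289.0, 189.8]
orientation: [[0.266, 0.964, -0.0], [0.964, -0.266, 0.0], [0.0, -0.0, -1.0]]
contact_force: [0.8, 0.1, 0.1]
opening: 0.1
gripper_force: 0.0
```

```bash
python3 -c "
from mv import *
o=bot.get_obs();print(loc(JIG1,o['position']))
to(w(JIG1,0,-145),110,JIG1[2]+np.pi/2)"
```

```text
[  -9.85570392 -147.23092304]
pos [ 556.2 -289.   189.8] yaw 1.301 wz 0.01 t [0.045 0.197 1.595] t 9.0
```

Call:
{"op": "step_arm", "data": {
  "commands": [
    {"tx": 0,"ty": 0.2,"tz": 0.5,"wx": 0,"wy": 0,"wz": 0,"gripper": -1},
    {"tx": 0,"ty": 0,"tz": 0.55,"wx": 0,"wy": 0,"wz": 0,"gripper": -1},
    {"tx": 0,"ty": 0,"tz": 0.55,"wx": 0,"wy": 0,"wz": 0,"gripper": -1},
    {"tx": 0,"ty": 0,"tz": 0,"wx": 0,"wy": 0,"wz": 0,"gripper": -1},
    {"tx": 0.2,"ty": 0,"tz": 0,"wx": 0,"wy": 0,"wz": 0,"gripper": -1},
    {"tx": 0.15,"ty": 0,"tz": 0,"wx": 0,"wy": 0,"wz": 0,"gripper": -1},
    {"tx": 0.15,"ty": 0,"tz": 0,"wx": 0,"wy": 0,"wz": 0,"gripper": -1},
    {"tx": 0.15,"ty": 0,"tz": 0,"wx": 0,"wy": 0,"wz": 0,"gripper": -1},
    {"tx": 0.15,"ty": 0,"tz": 0,"wx": 0,"wy": 0,"wz": 0,"gripper": -1},
    {"tx": 0.15,"ty": 0,"tz": 0,"wx": 0,"wy": 0,"wz": 0,"gripper": -1}
  ]
}}

```text
clock: 10.0
position: [579.5, -245.2, 109.8]
orientation: [[0.265, 0.964, 0.001], [0.964, -0.265, -0.0], [-0.0, 0.001, -1.0]]
contact_force: [0.7, -0.6, 1.2]
opening: -0.1
gripper_force: 0.2
```

Call:
{"op": "step_arm", "data": {
  "commands": [
    {"tx": 0.15,"ty": 0,"tz": 0,"wx": 0,"wy": 0,"wz": 0,"gripper": -1},
    {"tx": 0.15,"ty": 0,"tz": 0,"wx": 0,"wy": 0,"wz": 0,"gripper": -1},
    {"tx": 0.15,"ty": 0,"tz": 0,"wx": 0,"wy": 0,"wz": 0,"gripper": -1},
    {"tx": 0.15,"ty": 0,"tz": 0,"wx": 0,"wy": 0,"wz": 0,"gripper": -1},
    {"tx": 0.15,"ty": 0,"tz": 0,"wx": 0,"wy": 0,"wz": 0,"gripper": -1},
    {"tx": 0.15,"ty": 0,"tz": 0,"wx": 0,"wy": 0,"wz": 0,"gripper": -1},
    {"tx": 0.1,"ty": 0,"tz": 0,"wx": 0,"wy": 0,"wz": 0,"gripper": -1},
    {"tx": 0,"ty": 0,"tz": 0,"wx": 0,"wy": 0,"wz": 0,"gripper": -1},
    {"tx": 0,"ty": 0,"tz": -0.7,"wx": 0,"wy": 0,"wz": 0,"gripper": -1},
    {"tx": 0,"ty": 0,"tz": -0.7,"wx": 0,"wy": 0,"wz": 0,"gripper": -1}
  ]
}}

```text
clock: 11.0
position: [591.2, -197.4, 178.9]
orientation: [[0.265, 0.964, -0.003], [0.964, -0.265, 0.001], [-0.0, -0.003, -1.0]]
contact_force: [0.3, 1.3, 0.7]
opening: -0.1
gripper_force: 0.0
```

```bash
python3 -c "
from mv import *
o=bot.get_obs();print(loc(JIG1,o['position']))
to(w(JIG0,32,105),180,JIG0[2]+np.pi/2)"
```

```text
[ -0.61364432 -49.66526337]
pos [ 591.2 -197.4  178.9] yaw 1.303 wz 4.31 t [-1.367  0.926 -0.023] t 11.0
```

Call:
{"op": "step_arm", "data": {
  "commands": [
    {"tx": 0,"ty": 0,"tz": 0,"wx": 0,"wy": 0,"wz": 0.86,"gripper": -1},
    {"tx": 0,"ty": 0,"tz": 0,"wx": 0,"wy": 0,"wz": 0.86,"gripper": -1},
    {"tx": 0,"ty": 0,"tz": 0,"wx": 0,"wy": 0,"wz": 0.86,"gripper": -1},
    {"tx": 0,"ty": 0,"tz": 0,"wx": 0,"wy": 0,"wz": 0.86,"gripper": -1},
    {"tx": 0,"ty": 0,"tz": 0,"wx": 0,"wy": 0,"wz": 0.87,"gripper": -1},
    {"tx": -0.46,"ty": 0.31,"tz": 0,"wx": 0,"wy": 0,"wz": 0,"gripper": -1},
    {"tx": -0.46,"ty": 0.31,"tz": 0,"wx": 0,"wy": 0,"wz": 0,"gripper": -1},
    {"tx": -0.46,"ty": 0.31,"tz": 0,"wx": 0,"wy": 0,"wz": 0,"gripper": -1},
    {"tx": 0,"ty": 0,"tz": 0,"wx": 0,"wy": 0,"wz": 0,"gripper": -1},
    {"tx": 0,"ty": 0,"tz": 0,"wx": 0,"wy": 0,"wz": 0,"gripper": -1}
  ]
}}

```text
clock: 12.0
position: [587.8, -281.2, 179.1]
orientation: [[0.602, 0.799, -0.0], [0.799, -0.602, 0.0], [0.0, -0.0, -1.0]]
contact_force: [0.9, -0.0, 0.1]
opening: -0.1
gripper_force: 0.0
```

```bash
python3 -c "
from mv import *
o=bot.get_obs();print(loc(JIG0,o['position']))
to(w(JIG0,32,105),16,JIG0[2]+np.pi/2)
im,d=grab('scene');cv2.imwrite('pics/c7.png',cv2.resize(im[170:290,120:330,::-1],None,fx=3.8,fy=3.8,interpolation=cv2.INTER_CUBIC))"
```

```text
[ 33.35913862 104.2859116 ]
pos [ 587.8 -281.2  179.1] yaw 0.925 wz -0.02 t [ 0.014 -0.027  3.261] t 12.0
```

View pics/c7.png

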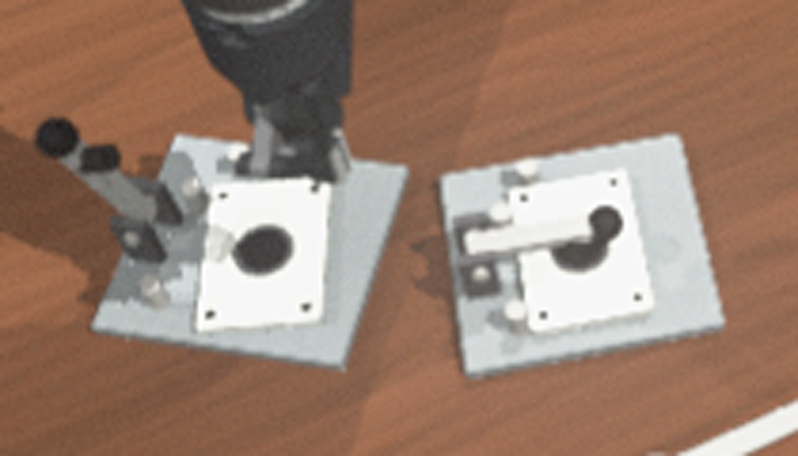

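Clamp1 lies over plate1, with the knob at (605,222). Jig0 next: descend and push.

Call:
{"op": "step_arm", "data": {
  "commands": [
    {"tx": 0,"ty": 0,"tz": 0.65,"wx": 0,"wy": 0,"wz": 0,"gripper": -1},
    {"tx": 0,"ty": 0,"tz": 0.65,"wx": 0,"wy": 0,"wz": 0,"gripper": -1},
    {"tx": 0,"ty": 0,"tz": 0.65,"wx": 0,"wy": 0,"wz": 0,"gripper": -1},
    {"tx": 0,"ty": 0,"tz": 0.65,"wx": 0,"wy": 0,"wz": 0,"gripper": -1},
    {"tx": 0,"ty": 0,"tz": 0.65,"wx": 0,"wy": 0,"wz": 0,"gripper": -1},
    {"tx": 0,"ty": 0.15,"tz": 0,"wx": 0,"wy": 0,"wz": 0,"gripper": -1},
    {"tx": 0,"ty": 0,"tz": 0,"wx": 0,"wy": 0,"wz": 0,"gripper": -1},
    {"tx": 0,"ty": 0,"tz": 0,"wx": 0,"wy": 0,"wz": 0,"gripper": -1}
  ]
}}

```text
clock: 12.85
position: [596.0, -285.7, 19.0]
orientation: [[0.6, 0.8, 0.003], [0.8, -0.6, -0.001], [0.001, 0.003, -1.0]]
contact_force: [0.0, 0.0, 1.2]
opening: 0.4
gripper_force: 0.0
```

Call:
{"op": "step_arm", "data": {
  "commands": [
    {"tx": -0.2,"ty": 0,"tz": 0,"wx": 0,"wy": 0,"wz": 0,"gripper": -1},
    {"tx": -0.2,"ty": 0,"tz": 0,"wx": 0,"wy": 0,"wz": 0,"gripper": -1},
    {"tx": -0.1,"ty": 0,"tz": 0,"wx": 0,"wy": 0,"wz": 0,"gripper": -1},
    {"tx": -0.08,"ty": 0,"tz": 0,"wx": 0,"wy": 0,"wz": 0,"gripper": -1},
    {"tx": -0.08,"ty": 0,"tz": 0,"wx": 0,"wy": 0,"wz": 0,"gripper": -1},
    {"tx": -0.08,"ty": 0,"tz": 0,"wx": 0,"wy": 0,"wz": 0,"gripper": -1},
    {"tx": -0.08,"ty": 0,"tz": 0,"wx": 0,"wy": 0,"wz": 0,"gripper": -1},
    {"tx": -0.08,"ty": 0,"tz": 0,"wx": 0,"wy": 0,"wz": 0,"gripper": -1}
  ]
}}

```text
clock: 13.65
position: [567.3, -321.3, 16.8]
orientation: [[0.6, 0.8, 0.0], [0.8, -0.6, 0.0], [0.0, 0.0, -1.0]]
contact_force: [1.6, 0.9, 1.3]
opening: -0.0
gripper_force: 0.9
```

```bash
python3 -c "
from mv import *
o=bot.get_obs();print(loc(JIG0,o['position']),o['position'][2],loc(np.array([0,0,JIG0[2]]),o['contact_force']))"
```

```text
[40.9969701  59.90645872] 16.841126787880892 [0.76817672 1.67041142]
```

Call:
{"op": "step_arm", "data": {
  "commands": [
    {"tx": -0.07,"ty": 0,"tz": 0,"wx": 0,"wy": 0,"wz": 0,"gripper": -1},
    {"tx": -0.06,"ty": 0,"tz": 0,"wx": 0,"wy": 0,"wz": 0,"gripper": -1},
    {"tx": -0.05,"ty": 0,"tz": 0,"wx": 0,"wy": 0,"wz": 0,"gripper": -1},
    {"tx": 0,"ty": 0,"tz": 0,"wx": 0,"wy": 0,"wz": 0,"gripper": -1}
  ]
}}

```text
clock: 14.05
position: [564.0, -328.0, 17.4]
orientation: [[0.6, 0.8, 0.005], [0.8, -0.6, 0.002], [0.004, 0.003, -1.0]]
contact_force: [7.3, 2.6, -0.9]
opening: 0.2
gripper_force: 3.4
```

```bash
python3 -c "
from mv import *
o=bot.get_obs();print(loc(JIG0,o['position']),o['position'][2],loc(np.array([0,0,JIG0[2]]),o['contact_force']))"
```

```text
[42.38491271 52.613744  ] 17.368034026404477 [4.34157579 6.45834817]
```

Call:
{"op": "step_arm", "data": {
  "commands": [
    {"tx": -0.04,"ty": 0,"tz": 0,"wx": 0,"wy": 0,"wz": 0,"gripper": -1},
    {"tx": -0.04,"ty": 0,"tz": 0,"wx": 0,"wy": 0,"wz": 0,"gripper": -1},
    {"tx": 0,"ty": 0,"tz": 0,"wx": 0,"wy": 0,"wz": 0,"gripper": -1}
  ]
}}

```text
clock: 14.35
position: [563.9, -328.4, 17.6]
orientation: [[0.598, 0.801, 0.009], [0.801, -0.598, 0.007], [0.011, 0.003, -1.0]]
contact_force: [11.9, 10.9, 0.0]
opening: 0.1
gripper_force: 8.3
```

```bash
python3 -c "
from mv import *
o=bot.get_obs();print(loc(JIG0,o['position']),o['position'][2],loc(np.array([0,0,JIG0[2]]),o['contact_force']))"
```

```text
[42.57206327 52.18328127] 17.630466189801716 [ 2.93655349 15.87290125]
```

Call:
{"op": "step_arm", "data": {
  "commands": [
    {"tx": 0.2,"ty": 0,"tz": 0,"wx": 0,"wy": 0,"wz": 0,"gripper": -1},
    {"tx": 0.4,"ty": 0,"tz": -0.2,"wx": 0,"wy": 0,"wz": 0,"gripper": -1},
    {"tx": 0.6,"ty": 0,"tz": -0.6,"wx": 0,"wy": 0,"wz": 0,"gripper": -1},
    {"tx": 0.6,"ty": 0,"tz": -0.7,"wx": 0,"wy": 0,"wz": 0,"gripper": -1},
    {"tx": 0.6,"ty": 0,"tz": -0.7,"wx": 0,"wy": 0,"wz": 0,"gripper": -1},
    {"tx": 0,"ty": 0,"tz": -0.7,"wx": 0,"wy": 0,"wz": 0,"gripper": -1}
  ]
}}

```text
clock: 14.95
position: [632.4, -232.7, 162.7]
orientation: [[0.598, 0.802, -0.001], [0.802, -0.598, 0.0], [-0.0, -0.001, -1.0]]
contact_force: [-0.3, -0.9, 1.0]
opening: 0.3
gripper_force: 0.0
```

```bash
python3 -c "
from mv import *
im,d=grab('scene');cv2.imwrite('pics/c8.png',cv2.resize(im[190:280,120:240,::-1],None,fx=6,fy=6,interpolation=cv2.INTER_CUBIC))"
```

```text
(no output)
```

View pics/c8.png

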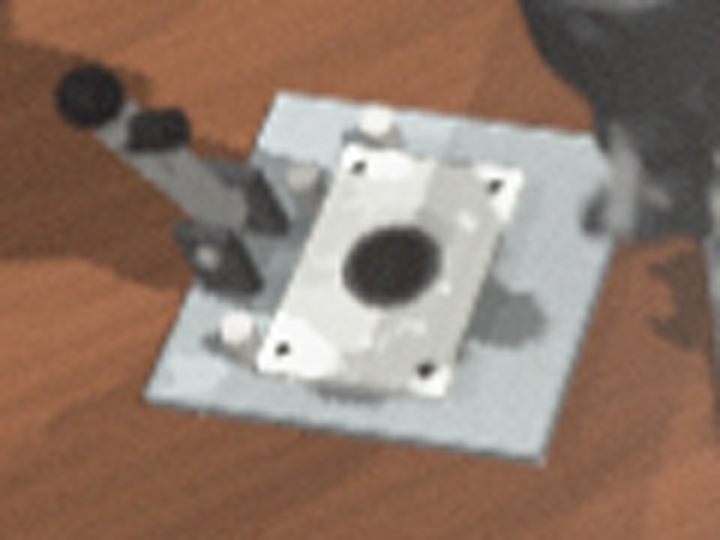

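Plate0 looks square, with corners at (343,145), (260,368), (443,395), (522,175) and visible board corners at (280,93), (147,402), (543,462).

```bash
python3 -c "
from mv import *
f=lambda uv,z:at_z('scene',np.array(uv)/6.+[119.6,189.6],z)
F,e=fit([(-85,-86),(71,-86),(71,84)],f([(280,93),(147,402),(543,462)],12));print(F,e)
plate(F,[(343,145),(260,368),(443,395),(522,175)],off=(119.6,189.6),pts=[(-12,0),(98,0),(98,80),(-12,80)])
print([loc(F,a) for a in f([(377,122),(303,175),(237,328)],36)])
to(w(JIG0,0,-145),162,JIG0[2]+np.pi/2)"
```

```text
[ 509.39430513 -342.43050966   -0.64926271] 1.0465935834992024
plate rel 0.008 mid [-1.5 -2.2] corner [-56.2 -42.6] res 2.1 [[-57.6, -44.2], [53.4, -40.2], [53.4, 38.1], [-55.1, 37.6]]
[array([-63.05284501, -26.90103996]), array([-31.80406692, -48.89028758]), array([ 43.92156157, -49.35166676])]
pos [ 634.4 -235.2  169.5] yaw 0.929 wz 0.03 t [-6.281 -0.859  0.151] t 15.0
```

Call:
{"op": "step_arm", "data": {
  "commands": [
    {"tx": 0,"ty": 0,"tz": -0.4,"wx": 0,"wy": 0,"wz": 0,"gripper": -1},
    {"tx": -0.78,"ty": -0.11,"tz": 0,"wx": 0,"wy": 0,"wz": 0,"gripper": -1},
    {"tx": -0.78,"ty": -0.11,"tz": 0,"wx": 0,"wy": 0,"wz": 0,"gripper": -1},
    {"tx": -0.78,"ty": -0.11,"tz": 0,"wx": 0,"wy": 0,"wz": 0,"gripper": -1},
    {"tx": -0.78,"ty": -0.11,"tz": 0,"wx": 0,"wy": 0,"wz": 0,"gripper": -1},
    {"tx": -0.78,"ty": -0.11,"tz": 0,"wx": 0,"wy": 0,"wz": 0,"gripper": -1},
    {"tx": -0.78,"ty": -0.11,"tz": 0,"wx": 0,"wy": 0,"wz": 0,"gripper": -1},
    {"tx": -0.78,"ty": -0.11,"tz": 0,"wx": 0,"wy": 0,"wz": 0,"gripper": -1},
    {"tx": -0.78,"ty": -0.11,"tz": 0,"wx": 0,"wy": 0,"wz": 0,"gripper": -1},
    {"tx": 0,"ty": 0,"tz": 0,"wx": 0,"wy": 0,"wz": 0,"gripper": -1}
  ]
}}

```text
clock: 16.0
position: [404.4, -461.7, 181.3]
orientation: [[0.605, 0.796, -0.003], [0.796, -0.605, -0.001], [-0.003, -0.002, -1.0]]
contact_force: [1.1, -0.0, -0.2]
opening: 0.2
gripper_force: 0.0
```

```bash
python3 -c "
from mv import *
to(w(JIG0,0,-145),110,JIG0[2]+np.pi/2)"
```

```text
pos [ 404.4 -461.7  181.3] yaw 0.921 wz -0.07 t [0.103 0.098 1.426] t 16.0
```

Call:
{"op": "step_arm", "data": {
  "commands": [
    {"tx": 0,"ty": 0.1,"tz": 0.5,"wx": 0,"wy": 0,"wz": 0,"gripper": -1},
    {"tx": 0,"ty": 0,"tz": 0.5,"wx": 0,"wy": 0,"wz": 0,"gripper": -1},
    {"tx": 0,"ty": 0,"tz": 0.5,"wx": 0,"wy": 0,"wz": 0,"gripper": -1},
    {"tx": 0,"ty": 0,"tz": 0,"wx": 0,"wy": 0,"wz": 0,"gripper": -1},
    {"tx": 0.2,"ty": 0,"tz": 0,"wx": 0,"wy": 0,"wz": 0,"gripper": -1},
    {"tx": 0.15,"ty": 0,"tz": 0,"wx": 0,"wy": 0,"wz": 0,"gripper": -1},
    {"tx": 0.15,"ty": 0,"tz": 0,"wx": 0,"wy": 0,"wz": 0,"gripper": -1},
    {"tx": 0.15,"ty": 0,"tz": 0,"wx": 0,"wy": 0,"wz": 0,"gripper": -1},
    {"tx": 0.15,"ty": 0,"tz": 0,"wx": 0,"wy": 0,"wz": 0,"gripper": -1},
    {"tx": 0.15,"ty": 0,"tz": 0,"wx": 0,"wy": 0,"wz": 0,"gripper": -1}
  ]
}}

```text
clock: 17.0
position: [442.0, -423.3, 107.3]
orientation: [[0.6, 0.8, 0.0], [0.8, -0.6, -0.0], [-0.0, 0.001, -1.0]]
contact_force: [-0.7, -0.4, 0.9]
opening: -0.0
gripper_force: 0.2
```

Call:
{"op": "step_arm", "data": {
  "commands": [
    {"tx": 0.15,"ty": 0,"tz": 0,"wx": 0,"wy": 0,"wz": 0,"gripper": -1},
    {"tx": 0.15,"ty": 0,"tz": 0,"wx": 0,"wy": 0,"wz": 0,"gripper": -1},
    {"tx": 0.15,"ty": 0,"tz": 0,"wx": 0,"wy": 0,"wz": 0,"gripper": -1},
    {"tx": 0.15,"ty": 0,"tz": 0,"wx": 0,"wy": 0,"wz": 0,"gripper": -1},
    {"tx": 0.15,"ty": 0,"tz": 0,"wx": 0,"wy": 0,"wz": 0,"gripper": -1},
    {"tx": 0.15,"ty": 0,"tz": 0,"wx": 0,"wy": 0,"wz": 0,"gripper": -1},
    {"tx": 0.1,"ty": 0,"tz": 0,"wx": 0,"wy": 0,"wz": 0,"gripper": -1},
    {"tx": 0,"ty": 0,"tz": 0,"wx": 0,"wy": 0,"wz": 0,"gripper": -1},
    {"tx": 0,"ty": 0,"tz": -0.7,"wx": 0,"wy": 0,"wz": 0,"gripper": -1},
    {"tx": 0,"ty": 0,"tz": -0.7,"wx": 0,"wy": 0,"wz": 0,"gripper": -1}
  ]
}}

```text
clock: 18.0
position: [470.4, -383.1, 176.4]
orientation: [[0.6, 0.8, -0.003], [0.8, -0.6, 0.002], [-0.0, -0.003, -1.0]]
contact_force: [1.1, 0.1, -0.3]
opening: 0.4
gripper_force: 0.0
```

```bash
python3 -c "
from mv import *
print(loc(JIG0,bot.get_obs()['position']))
im,d=grab('scene')
c=np.zeros((560,800,3),np.uint8);c[:304]=cv2.resize(im[175:275,120:383,::-1],(800,304));
im2,d2=grab('top');c[304:]=cv2.resize(im2[180:290,150:494,::-1],(800,256),interpolation=cv2.INTER_CUBIC)
cv2.imwrite('pics/c9.png',c)
to([546.9,102.6],150,0.026)"
```

```text
[  0.62277231 -47.71176628]
pos [ 473.7 -386.   182. ] yaw 0.927 wz 10.32 t [ 1.717 -9.73   0.641] t 18.1
```

View pics/c9.png

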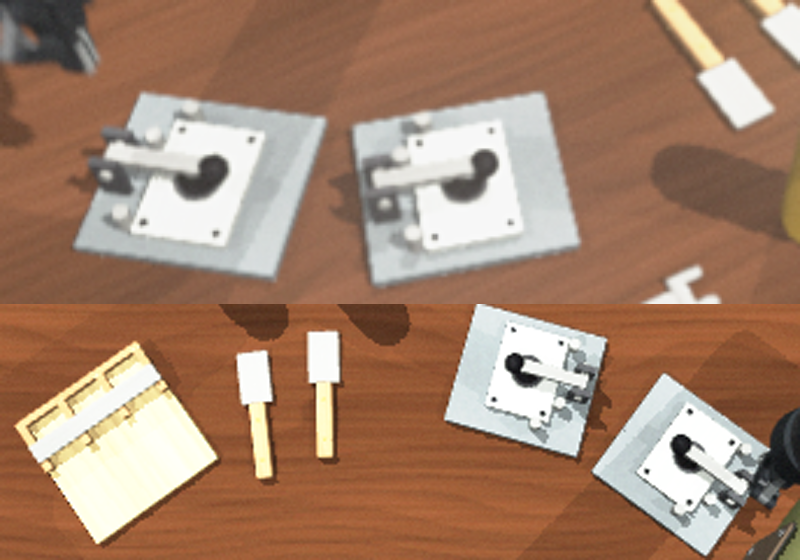

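Both clamp arms are over and both plates are square; the scrapers lie where they were. Next I'll locate the scrapers and rack from depth.

```bash
cat > sc.py <<'E'
from mv import *
def scrapers(d,im,lo=(400,20),hi=(720,240)):
    P=cloud('top',d);m=((P[...,2]>4)&(P[...,2]<40)&(P[...,0]>lo[0])&(P[...,0]<hi[0])&(P[...,1]>lo[1])&(P[...,1]<hi[1])).astype(np.uint8)
    n,L,st,_=cv2.connectedComponentsWithStats(m)
    for i in range(1,n):
        if st[i,4]<250: continue
        q=P[L==i];hs=im[L==i].astype(float);white=(hs.min(1)>1.0*hs.max(1)*.8)
        xy=q[:,:2]
        if len(xy)>2500 or q[:,2].max()>60: continue
        c=xy.mean(0);u=np.linalg.svd(xy-c,full_matrices=False)[2][0]
        if (xy[white].mean(0)-xy[~white].mean(0))@u<0:u=-u
        a=(xy-c)@u;b=(xy-c)@np.array([-u[1],u[0]]);tip=a.max()
        # centreline from handle+blade per-slice midpoints
        s=[(t,(b[(a>t-4)&(a<=t+4)].min()+b[(a>t-4)&(a<=t+4)].max())/2) for t in np.arange(a.min()+8,tip-8,4)]
        k,b0=np.polyfit(*np.array(s).T,1);th=np.arctan2(u[1],u[0])+np.arctan(k)
        t0=(a.max()+a.min())/2-32.5;o=c+u*t0+np.array([-u[1],u[0]])*(b0+k*t0)
        print('scraper',np.round(o,1),round(th,3),'len',round(a.max()-a.min(),1),'z',np.round(np.percentile(q[:,2],[10,50,90]),1),'in rack',np.round(loc(RACK,o),1),round(th-RACK[2],3))
E
python3 - <<'E'
from sc import *
z=np.load('last_top.npz');d,im=z['d'],z['im'];scrapers(d,im)
P=cloud('top',d)
R=P[180:290,150:250].reshape(-1,3)
for lo,hi in((6,14),(24,34)):
    q=R[(R[:,2]>lo)&(R[:,2]<hi)&(R[:,1]>220)];r=cv2.minAreaRect(q[:,:2].astype(np.float32));print(lo,len(q),r)
q=R[(R[:,2]>6)&(R[:,2]<60)&(R[:,1]>220)];print(cv2.minAreaRect(q[:,:2].astype(np.float32)),'height',np.percentile(q[:,2],[2,50,98]))
L=np.array([loc(RACK,p) for p in q])
for z0 in range(6,40,3):
    s=L[(q[:,2]>=z0)&(q[:,2]<z0+3)]
    if len(s)>20: print(z0,len(s),np.round(np.percentile(s,[2,50,98],axis=0),0).tolist())
E
```

```text
scraper [547.6 103.1] 0.029 len 159.6 z [ 6.2 10.8 16. ] in rack [-136.5 -221.4] -0.616
scraper [527.2 181.7] 0.145 len 172.7 z [ 6.1 10.7 15.7] in rack [-105.5 -146.4] -0.5
6 2626 ((532.94775390625, 366.6480712890625), (311.85931396484375, 293.4496154785156), 0.10705972462892532)
24 608 ((561.0462646484375, 389.0448913574219), (71.82303619384766, 177.83554077148438), 36.46091842651367)
((532.94775390625, 366.6480712890625), (311.85931396484375, 293.4496154785156), 0.10705972462892532) height [ 6.32255506 11.41110945 29.78855385]
6 974 [[-99.0, -121.0], [-27.0, -2.0], [124.0, 111.0]]
9 1153 [[-94.0, -86.0], [-26.0, 1.0], [73.0, 85.0]]
12 615 [[-94.0, -85.0], [-26.0, 3.0], [73.0, 84.0]]
15 164 [[-91.0, -87.0], [-6.0, -3.0], [82.0, 86.0]]
18 93 [[10.0, -88.0], [72.0, -13.0], [83.0, 84.0]]
21 239 [[13.0, -88.0], [56.0, 13.0], [83.0, 87.0]]
24 333 [[14.0, -86.0], [40.0, -0.0], [81.0, 85.0]]
27 204 [[24.0, -88.0], [38.0, 0.0], [80.0, 81.0]]
30 67 [[22.0, -86.0], [35.0, -16.0], [50.0, 86.0]]
```

```bash
python3 - <<'E'
from sc import *
c2=lambda L:np.array(L)/5+[149.6,184.6]
for zb in(10,17,23):
    p=np.r_[at_z('top',c2([(30,238),(293,55)]),zb),at_z('top',c2([(470,305),(210,492)]),10)]
    print(zb,fit([(85,89),(85,-89),(-95,-89),(-95,89)],p))
# strap corners at z 27
s=at_z('top',c2([(64,287),(85,317),(347,132),(322,99)]),27)
print(fit([(49,89),(25,89),(25,-89),(49,-89)],s))
z=np.load('last_top.npz');P=cloud('top',z['d'])
R=P[180:290,150:250].reshape(-1,3);q=R[(R[:,2]>8)&(R[:,2]<40)&(R[:,1]>220)]
L=np.array([loc(RACK,a) for a in q]);q=q[(abs(L[:,0]+5)<100)&(abs(L[:,1])<99)]
r=cv2.minAreaRect(q[:,:2].astype(np.float32));print(r)
th=np.radians(r[2]);print(th,th-np.pi/2)
E
```

```text
10 (array([523.49336761, 362.13927391,   0.64495096]), np.float64(3.369392565632154))
17 (array([522.81008583, 361.03493896,   0.6423972 ]), np.float64(1.9450058129272065))
23 (array([522.22449332, 360.08821852,   0.64017533]), np.float64(1.232485933158614))
(array([523.43902928, 360.02774118,   0.65015566]), np.float64(1.130462511392011))
((519.90234375, 364.71136474609375), (190.85350036621094, 187.9185028076172), 36.3195915222168)
0.6338964550421023 -0.9368998717527942
```

Call:
{"op": "step_arm", "data": {
  "commands": [
    {"tx": 0,"ty": 0,"tz": 0,"wx": 0,"wy": 0,"wz": 1,"gripper": 0.06},
    {"tx": 0,"ty": 0,"tz": 0,"wx": 0,"wy": 0,"wz": 1,"gripper": 0.06},
    {"tx": 0,"ty": 0,"tz": 0,"wx": 0,"wy": 0,"wz": 1,"gripper": 0.06},
    {"tx": 0,"ty": 0,"tz": 0,"wx": 0,"wy": 0,"wz": 1,"gripper": 0.06},
    {"tx": 0,"ty": 0,"tz": 0,"wx": 0,"wy": 0,"wz": 1,"gripper": 0.06},
    {"tx": 0,"ty": 0,"tz": 0,"wx": 0,"wy": 0,"wz": 1,"gripper": 0.06},
    {"tx": 0,"ty": 0,"tz": 0,"wx": 0,"wy": 0,"wz": 1,"gripper": 0.06},
    {"tx": 0,"ty": 0,"tz": 0,"wx": 0,"wy": 0,"wz": 1,"gripper": 0.06},
    {"tx": 0,"ty": 0,"tz": 0,"wx": 0,"wy": 0,"wz": 1,"gripper": 0.06},
    {"tx": 0,"ty": 0,"tz": 0,"wx": 0,"wy": 0,"wz": 1,"gripper": 0.06}
  ]
}}

```text
clock: 19.1
position: [471.0, -383.9, 176.3]
orientation: [[0.999, 0.05, -0.001], [0.05, -0.999, 0.0], [-0.001, -0.0, -1.0]]
contact_force: [0.6, -0.7, -0.5]
opening: 45.3
gripper_force: 0.0
```

Call:
{"op": "step_arm", "data": {
  "commands": [
    {"tx": 0.14,"ty": -0.8,"tz": 0,"wx": 0,"wy": 0,"wz": 0.32,"gripper": 0.06},
    {"tx": 0.14,"ty": -0.8,"tz": 0,"wx": 0,"wy": 0,"wz": 0,"gripper": 0.06},
    {"tx": 0.14,"ty": -0.8,"tz": 0,"wx": 0,"wy": 0,"wz": 0,"gripper": 0.06},
    {"tx": 0.14,"ty": -0.8,"tz": 0,"wx": 0,"wy": 0,"wz": 0,"gripper": 0.06},
    {"tx": 0.14,"ty": -0.8,"tz": 0,"wx": 0,"wy": 0,"wz": 0,"gripper": 0.06},
    {"tx": 0.14,"ty": -0.8,"tz": 0,"wx": 0,"wy": 0,"wz": 0,"gripper": 0.06},
    {"tx": 0.14,"ty": -0.8,"tz": 0,"wx": 0,"wy": 0,"wz": 0,"gripper": 0.06},
    {"tx": 0.14,"ty": -0.8,"tz": 0,"wx": 0,"wy": 0,"wz": 0,"gripper": 0.06},
    {"tx": 0.14,"ty": -0.8,"tz": 0,"wx": 0,"wy": 0,"wz": 0,"gripper": 0.06},
    {"tx": 0.14,"ty": -0.8,"tz": 0,"wx": 0,"wy": 0,"wz": 0,"gripper": 0.06}
  ]
}}

```text
clock: 20.1
position: [529.7, 17.4, 176.6]
orientation: [[1.0, 0.032, -0.0], [0.032, -1.0, 0.002], [0.0, -0.002, -1.0]]
contact_force: [0.5, 0.5, 0.6]
opening: 45.1
gripper_force: 0.0
```

Call:
{"op": "step_arm", "data": {
  "commands": [
    {"tx": 0.14,"ty": -0.8,"tz": 0.3,"wx": 0,"wy": 0,"wz": 0,"gripper": 0.06},
    {"tx": 0.14,"ty": -0.8,"tz": 0.3,"wx": 0,"wy": 0,"wz": 0,"gripper": 0.06},
    {"tx": 0,"ty": 0,"tz": 0,"wx": 0,"wy": 0,"wz": 0,"gripper": 0.06},
    {"tx": 0,"ty": 0,"tz": 0,"wx": 0,"wy": 0,"wz": 0,"gripper": 0.06}
  ]
}}

```text
clock: 20.5
position: [542.1, 58.2, 146.1]
orientation: [[0.996, 0.086, -0.006], [0.086, -0.996, 0.034], [-0.003, -0.035, -0.999]]
contact_force: [-0.4, -0.3, 0.0]
opening: 45.2
gripper_force: 0.0
```

```bash
sed -i 's/RACK=np.array(.*/RACK=np.array([522.7,360.,.643])/' mv.py; python3 -c "
from sc import *
im,d=grab('top');scrapers(d,im);to([547,102.8],6,0.027)"
```

```text
scraper [533.7 187.7] 0.095 len 139.8 z [ 6.3 10.1 15.1] in rack [ -94.5 -144.5] -0.548
pos [542.5  57.9 146.8] yaw 0.086 wz 0.68 t [ 0.115 -0.895  2.816] t 20.6
```

```bash
python3 -c "
from sc import *
o=bot.get_obs();print(o['joint_pos'],o['contact_force'],o['joint_torque'])"
```

```text
[ 0.08519373  0.26301844 -0.31365486  0.99634351  0.03484931  3.14071998] [-0.2197451  -0.70179975 -0.32375304] [ 6.51262309e-01 -4.78844154e+01  3.14795208e+01 -3.21720773e-02
  1.82149583e-01  1.64948575e-03]
```

Joint 6 is at its limit, so I'll use the half-turn-equivalent grasp and turn back the other way.

Call:
{"op": "step_arm", "data": {
  "commands": [
    {"tx": 0,"ty": 0,"tz": 0,"wx": 0,"wy": 0,"wz": -1,"gripper": 0.06},
    {"tx": 0,"ty": 0,"tz": 0,"wx": 0,"wy": 0,"wz": -1,"gripper": 0.06},
    {"tx": 0,"ty": 0,"tz": 0,"wx": 0,"wy": 0,"wz": -1,"gripper": 0.06},
    {"tx": 0,"ty": 0,"tz": 0,"wx": 0,"wy": 0,"wz": -1,"gripper": 0.06},
    {"tx": 0,"ty": 0,"tz": 0,"wx": 0,"wy": 0,"wz": -1,"gripper": 0.06},
    {"tx": 0,"ty": 0,"tz": 0,"wx": 0,"wy": 0,"wz": -1,"gripper": 0.06},
    {"tx": 0,"ty": 0,"tz": 0,"wx": 0,"wy": 0,"wz": -1,"gripper": 0.06},
    {"tx": 0,"ty": 0,"tz": 0,"wx": 0,"wy": 0,"wz": -1,"gripper": 0.06},
    {"tx": 0,"ty": 0,"tz": 0,"wx": 0,"wy": 0,"wz": -1,"gripper": 0.06},
    {"tx": 0,"ty": 0,"tz": 0,"wx": 0,"wy": 0,"wz": -1,"gripper": 0.06}
  ]
}}

```text
clock: 21.55
position: [543.2, 57.4, 148.0]
orientation: [[0.572, 0.82, -0.003], [0.819, -0.572, 0.035], [0.027, -0.022, -0.999]]
contact_force: [0.2, 0.1, -0.9]
opening: 45.0
gripper_force: 0.0
```

Call:
{"op": "step_arm", "data": {
  "commands": [
    {"tx": 0,"ty": 0,"tz": 0,"wx": 0,"wy": 0,"wz": -1,"gripper": 0.06},
    {"tx": 0,"ty": 0,"tz": 0,"wx": 0,"wy": 0,"wz": -1,"gripper": 0.06},
    {"tx": 0,"ty": 0,"tz": 0,"wx": 0,"wy": 0,"wz": -1,"gripper": 0.06},
    {"tx": 0,"ty": 0,"tz": 0,"wx": 0,"wy": 0,"wz": -1,"gripper": 0.06},
    {"tx": 0,"ty": 0,"tz": 0,"wx": 0,"wy": 0,"wz": -1,"gripper": 0.06},
    {"tx": 0,"ty": 0,"tz": 0,"wx": 0,"wy": 0,"wz": -1,"gripper": 0.06},
    {"tx": 0,"ty": 0,"tz": 0,"wx": 0,"wy": 0,"wz": -1,"gripper": 0.06},
    {"tx": 0,"ty": 0,"tz": 0,"wx": 0,"wy": 0,"wz": -1,"gripper": 0.06},
    {"tx": 0,"ty": 0,"tz": 0,"wx": 0,"wy": 0,"wz": -1,"gripper": 0.06},
    {"tx": 0,"ty": 0,"tz": 0,"wx": 0,"wy": 0,"wz": -1,"gripper": 0.06}
  ]
}}

```text
clock: 22.55
position: [543.2, 57.5, 148.1]
orientation: [[-0.26, 0.966, -0.003], [0.965, 0.26, 0.035], [0.034, 0.006, -0.999]]
contact_force: [0.4, -0.6, -0.4]
opening: 45.0
gripper_force: 0.0
```

Call:
{"op": "step_arm", "data": {
  "commands": [
    {"tx": 0,"ty": 0,"tz": 0,"wx": 0,"wy": 0,"wz": -1,"gripper": 0.06},
    {"tx": 0,"ty": 0,"tz": 0,"wx": 0,"wy": 0,"wz": -1,"gripper": 0.06},
    {"tx": 0,"ty": 0,"tz": 0,"wx": 0,"wy": 0,"wz": -1,"gripper": 0.06},
    {"tx": 0,"ty": 0,"tz": 0,"wx": 0,"wy": 0,"wz": -1,"gripper": 0.06},
    {"tx": 0,"ty": 0,"tz": 0,"wx": 0,"wy": 0,"wz": -1,"gripper": 0.06},
    {"tx": 0,"ty": 0,"tz": 0,"wx": 0,"wy": 0,"wz": -1,"gripper": 0.06},
    {"tx": 0,"ty": 0,"tz": 0,"wx": 0,"wy": 0,"wz": -1,"gripper": 0.06},
    {"tx": 0,"ty": 0,"tz": 0,"wx": 0,"wy": 0,"wz": -1,"gripper": 0.06},
    {"tx": 0,"ty": 0,"tz": 0,"wx": 0,"wy": 0,"wz": -1,"gripper": 0.06},
    {"tx": 0,"ty": 0,"tz": 0,"wx": 0,"wy": 0,"wz": -1,"gripper": 0.06}
  ]
}}

```text
clock: 23.55
position: [543.1, 57.4, 148.0]
orientation: [[-0.907, 0.421, -0.003], [0.421, 0.906, 0.035], [0.017, 0.03, -0.999]]
contact_force: [-0.9, 0.4, 0.1]
opening: 45.6
gripper_force: 0.0
```

```bash
cat >> mv.py <<'E'
_to=to
def to(xy,z,yaw):
    R=bot.get_obs()['orientation'];t=R.T@np.array([0,0,-1.]);r=np.cross([0,0,1.],t);print('tilt fix wx,wy',np.round(np.degrees(r[:2])/5,2),'q6',round(bot.get_obs()['joint_pos'][5],2));_to(xy,z,yaw)
E
python3 -c "
from sc import *
to([547,102.8],6,0.027+np.pi)"
```

```text
tilt fix wx,wy [ 0.35 -0.2 ] q6 0.52
pos [543.1  57.4 148. ] yaw 2.707 wz -5.29 t [-0.102  0.905  2.841] t 23.6
```

Call:
{"op": "step_arm", "data": {
  "commands": [
    {"tx": 0,"ty": 0,"tz": 0,"wx": 0.35,"wy": -0.2,"wz": 0,"gripper": 0.06},
    {"tx": 0,"ty": 0,"tz": 0,"wx": 0,"wy": 0,"wz": -0.88,"gripper": 0.06},
    {"tx": 0,"ty": 0,"tz": 0,"wx": 0,"wy": 0,"wz": -0.88,"gripper": 0.06},
    {"tx": 0,"ty": 0,"tz": 0,"wx": 0,"wy": 0,"wz": -0.88,"gripper": 0.06},
    {"tx": 0,"ty": 0,"tz": 0,"wx": 0,"wy": 0,"wz": -0.88,"gripper": 0.06},
    {"tx": 0,"ty": 0,"tz": 0,"wx": 0,"wy": 0,"wz": -0.88,"gripper": 0.06},
    {"tx": 0,"ty": 0,"tz": 0,"wx": 0,"wy": 0,"wz": -0.88,"gripper": 0.06},
    {"tx": 0,"ty": 0,"tz": 0,"wx": 0,"wy": 0,"wz": 0,"gripper": 0.06}
  ]
}}

```text
clock: 24.35
position: [543.1, 57.6, 148.0]
orientation: [[-1.0, -0.023, -0.0], [-0.023, 1.0, -0.0], [0.0, -0.0, -1.0]]
contact_force: [-0.2, 0.6, 0.1]
opening: 45.0
gripper_force: 0.0
```

Call:
{"op": "step_arm", "data": {
  "commands": [
    {"tx": -0.05,"ty": 0.45,"tz": 0,"wx": 0,"wy": 0,"wz": 0,"gripper": 0.06},
    {"tx": -0.05,"ty": 0.45,"tz": 0,"wx": 0,"wy": 0,"wz": 0,"gripper": 0.06},
    {"tx": 0,"ty": 0,"tz": 0.6,"wx": 0,"wy": 0,"wz": 0,"gripper": 0.06},
    {"tx": 0,"ty": 0,"tz": 0.6,"wx": 0,"wy": 0,"wz": 0,"gripper": 0.06},
    {"tx": 0,"ty": 0,"tz": 0.6,"wx": 0,"wy": 0,"wz": 0,"gripper": 0.06},
    {"tx": 0,"ty": 0,"tz": 0,"wx": 0,"wy": 0,"wz": 0,"gripper": 0.06},
    {"tx": 0,"ty": 0,"tz": 0,"wx": 0,"wy": 0,"wz": 0,"gripper": 0.06}
  ]
}}

```text
clock: 25.05
position: [546.5, 103.4, 57.9]
orientation: [[-1.0, -0.023, -0.002], [-0.023, 1.0, -0.0], [0.002, -0.0, -1.0]]
contact_force: [0.2, -0.1, 0.1]
opening: 45.2
gripper_force: 0.0
```

```bash

python3 -c "
from sc import *
to([547,102.8],6,0.027+np.pi)"
```

```text
tilt fix wx,wy [-0.   -0.02] q6 0.16
pos [546.5 103.4  57.9] yaw -3.119 wz -0.05 t [-0.009 -0.012  1.038] t 25.1
```

Call:
{"op": "step_arm", "data": {
  "commands": [
    {"tx": 0,"ty": 0,"tz": 0.5,"wx": 0,"wy": 0,"wz": 0,"gripper": 0.06},
    {"tx": 0,"ty": 0,"tz": 0.4,"wx": 0,"wy": 0,"wz": 0,"gripper": 0.06},
    {"tx": 0,"ty": 0,"tz": 0.17,"wx": 0,"wy": 0,"wz": 0,"gripper": 0.06},
    {"tx": 0,"ty": 0,"tz": 0,"wx": 0,"wy": 0,"wz": 0,"gripper": 0.06},
    {"tx": 0,"ty": 0,"tz": 0,"wx": 0,"wy": 0,"wz": 0,"gripper": -1},
    {"tx": 0,"ty": 0,"tz": 0,"wx": 0,"wy": 0,"wz": 0,"gripper": -1},
    {"tx": 0,"ty": 0,"tz": 0,"wx": 0,"wy": 0,"wz": 0,"gripper": -1},
    {"tx": 0,"ty": 0,"tz": 0,"wx": 0,"wy": 0,"wz": 0,"gripper": -1},
    {"tx": 0,"ty": 0,"tz": 0,"wx": 0,"wy": 0,"wz": 0,"gripper": -1}
  ],
  "force": 60
}}

```text
clock: 25.95
position: [548.1, 104.2, 5.9]
orientation: [[-1.0, -0.025, 0.002], [-0.025, 1.0, 0.0], [-0.002, 0.0, -1.0]]
contact_force: [-0.7, -1.4, 6.1]
opening: 17.9
gripper_force: 59.1
```

Call:
{"op": "step_arm", "data": {
  "commands": [
    {"tx": 0,"ty": 0,"tz": -0.5,"wx": 0,"wy": 0,"wz": 0,"gripper": -1},
    {"tx": 0,"ty": 0,"tz": -0.5,"wx": 0,"wy": 0,"wz": 0,"gripper": -1},
    {"tx": 0,"ty": 0,"tz": 0,"wx": 0,"wy": 0,"wz": 0,"gripper": -1}
  ]
}}

```text
clock: 26.25
position: [549.8, 104.6, 58.1]
orientation: [[-1.0, -0.025, 0.006], [-0.025, 1.0, 0.001], [-0.006, 0.001, -1.0]]
contact_force: [-0.1, 0.8, -1.6]
opening: 18.1
gripper_force: 59.1
```

```bash

python3 -c "
from sc import *
to(w(RACK,-120,56),70,RACK[2]+np.pi)"
```

```text
tilt fix wx,wy [0.01 0.07] q6 0.16
pos [549.8 104.6  58.1] yaw -3.117 wz -7.09 t [-0.228  5.533 -0.238] t 26.2
```

Call:
{"op": "step_arm", "data": {
  "commands": [
    {"tx": 0,"ty": 0,"tz": -0.3,"wx": 0,"wy": 0.07,"wz": 0,"gripper": -1},
    {"tx": 0,"ty": 0,"tz": 0,"wx": 0,"wy": 0,"wz": -0.89,"gripper": -1},
    {"tx": 0,"ty": 0,"tz": 0,"wx": 0,"wy": 0,"wz": -0.89,"gripper": -1},
    {"tx": 0,"ty": 0,"tz": 0,"wx": 0,"wy": 0,"wz": -0.89,"gripper": -1},
    {"tx": 0,"ty": 0,"tz": 0,"wx": 0,"wy": 0,"wz": -0.89,"gripper": -1},
    {"tx": 0,"ty": 0,"tz": 0,"wx": 0,"wy": 0,"wz": -0.89,"gripper": -1},
    {"tx": 0,"ty": 0,"tz": 0,"wx": 0,"wy": 0,"wz": -0.89,"gripper": -1},
    {"tx": 0,"ty": 0,"tz": 0,"wx": 0,"wy": 0,"wz": -0.89,"gripper": -1},
    {"tx": 0,"ty": 0,"tz": 0,"wx": 0,"wy": 0,"wz": -0.89,"gripper": -1}
  ]
}}

```text
clock: 27.15
position: [546.5, 104.0, 68.8]
orientation: [[-0.796, -0.605, -0.007], [-0.605, 0.796, -0.0], [0.006, 0.004, -1.0]]
contact_force: [0.1, -0.2, -0.6]
opening: 17.9
gripper_force: 59.0
```

Call:
{"op": "step_arm", "data": {
  "commands": [
    {"tx": -0.02,"ty": 0.55,"tz": 0,"wx": 0,"wy": 0,"wz": 0,"gripper": -1},
    {"tx": -0.02,"ty": 0.55,"tz": 0,"wx": 0,"wy": 0,"wz": 0,"gripper": -1},
    {"tx": -0.02,"ty": 0.55,"tz": 0,"wx": 0,"wy": 0,"wz": 0,"gripper": -1},
    {"tx": -0.02,"ty": 0.55,"tz": 0,"wx": 0,"wy": 0,"wz": 0,"gripper": -1},
    {"tx": -0.02,"ty": 0.55,"tz": 0,"wx": 0,"wy": 0,"wz": 0,"gripper": -1},
    {"tx": -0.02,"ty": 0.55,"tz": 0,"wx": 0,"wy": 0,"wz": 0,"gripper": -1},
    {"tx": -0.02,"ty": 0.55,"tz": 0,"wx": 0,"wy": 0,"wz": 0,"gripper": -1},
    {"tx": -0.02,"ty": 0.55,"tz": 0,"wx": 0,"wy": 0,"wz": 0,"gripper": -1},
    {"tx": -0.02,"ty": 0.55,"tz": 0,"wx": 0,"wy": 0,"wz": 0,"gripper": -1},
    {"tx": -0.02,"ty": 0.55,"tz": 0,"wx": 0,"wy": 0,"wz": 0,"gripper": -1}
  ]
}}

```text
clock: 28.15
position: [388.3, 330.4, 70.0]
orientation: [[-0.798, -0.602, -0.007], [-0.602, 0.798, -0.0], [0.005, 0.004, -1.0]]
contact_force: [1.0, 0.4, 0.1]
opening: 18.2
gripper_force: 59.1
```

Call:
{"op": "step_arm", "data": {
  "commands": [
    {"tx": 0,"ty": 0,"tz": 0,"wx": 0,"wy": 0,"wz": 0,"gripper": -1},
    {"tx": 0,"ty": 0,"tz": 0,"wx": 0,"wy": 0,"wz": 0,"gripper": -1}
  ]
}}

```text
clock: 28.35
position: [388.8, 329.7, 70.0]
orientation: [[-0.798, -0.603, -0.007], [-0.603, 0.798, -0.001], [0.006, 0.004, -1.0]]
contact_force: [0.6, -0.5, -0.7]
opening: 18.0
gripper_force: 59.1
```

```bash

python3 -c "
from sc import *
to(w(RACK,-120,56),40,RACK[2]+np.pi);print(loc(RACK,bot.get_obs()['position']))
im,d=grab('top');cv2.imwrite('pics/c10.png',cv2.resize(im[180:310,130:290,::-1],None,fx=4.6,fy=4.6,interpolation=cv2.INTER_CUBIC))"
```

```text
tilt fix wx,wy [ 0.04 -0.06] q6 0.05
pos [388.8 329.7  70. ] yaw -2.494 wz 0.05 t [-0.106 -0.001  0.6  ] t 28.4
[-125.29239094   56.02905287]
```

View pics/c10.png

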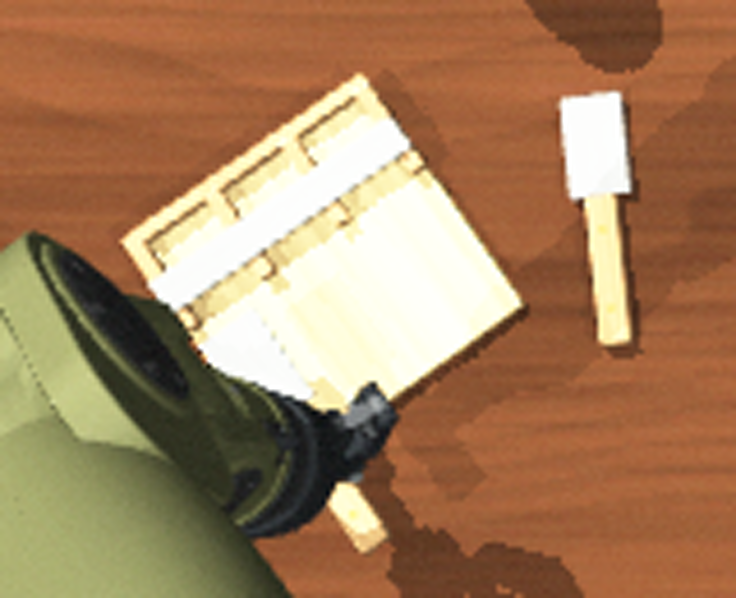

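The held blade lines up with the left slot (its right edge runs (262,312) to (312,392)). I'll check the lateral offset.

```bash

python3 -c "
from sc import *
for z in (70,74): print([np.round(loc(RACK,a),1) for a in at_z('top',np.array([(262,312),(310,390)])/4.6+[129.6,179.6],z)])
# rib ends in image (270,262),(345,212),(195,312),(412,160), expected x12 y 28,-28,84,-84
print([np.round(loc(RACK,a),1) for a in at_z('top',np.array([(195,318),(270,268),(348,216),(415,166)])/4.6+[129.6,179.6],23)])
"
```

```text
[array([-18.3,  35.7]), array([-74. ,  38.3])]
[array([-19.4,  35. ]), array([-74.9,  37.7])]
[array([16.5, 78.6]), array([14.8, 24.4]), array([ 13. , -32.4]), array([ 14.3, -83.6])]
```

Call:
{"op": "step_arm", "data": {
  "commands": [
    {"tx": 0,"ty": -0.03,"tz": 0.5,"wx": 0,"wy": -0.06,"wz": 0,"gripper": -1},
    {"tx": 0,"ty": 0,"tz": 0.4,"wx": 0,"wy": 0,"wz": 0,"gripper": -1},
    {"tx": 0,"ty": 0,"tz": 0.13,"wx": 0,"wy": 0,"wz": 0,"gripper": -1},
    {"tx": 0,"ty": 0,"tz": 0,"wx": 0,"wy": 0,"wz": 0,"gripper": -1},
    {"tx": 0,"ty": 0,"tz": 0,"wx": 0,"wy": 0,"wz": 0,"gripper": -1},
    {"tx": -0.2,"ty": 0,"tz": 0,"wx": 0,"wy": 0,"wz": 0,"gripper": -1},
    {"tx": -0.2,"ty": 0,"tz": 0,"wx": 0,"wy": 0,"wz": 0,"gripper": -1},
    {"tx": 0,"ty": 0,"tz": 0,"wx": 0,"wy": 0,"wz": 0,"gripper": -1}
  ]
}}

```text
clock: 29.2
position: [408.3, 342.5, 19.7]
orientation: [[-0.798, -0.602, 0.0], [-0.602, 0.798, 0.006], [-0.004, 0.004, -1.0]]
contact_force: [0.7, -0.2, -0.4]
opening: 17.9
gripper_force: 59.1
```

```bash

python3 -c "
from sc import *
o=bot.get_obs();print(loc(RACK,o['position']),o['position'][2],loc(np.array([0,0,RACK[2]]),o['contact_force']),o['opening'])"
```

```text
[-101.98890052   54.60539196] 19.719809211747442 [ 0.46310457 -0.59907667] 17.930687728628417
```

Call:
{"op": "step_arm", "data": {
  "commands": [
    {"tx": 0,"ty": 0,"tz": 0.06,"wx": 0,"wy": 0,"wz": 0,"gripper": -1},
    {"tx": 0,"ty": 0,"tz": 0,"wx": 0,"wy": 0,"wz": 0,"gripper": -1},
    {"tx": -0.12,"ty": 0,"tz": 0,"wx": 0,"wy": 0,"wz": 0,"gripper": -1},
    {"tx": -0.12,"ty": 0,"tz": 0,"wx": 0,"wy": 0,"wz": 0,"gripper": -1},
    {"tx": -0.12,"ty": 0,"tz": 0,"wx": 0,"wy": 0,"wz": 0,"gripper": -1},
    {"tx": -0.12,"ty": 0,"tz": 0,"wx": 0,"wy": 0,"wz": 0,"gripper": -1},
    {"tx": 0,"ty": 0,"tz": 0,"wx": 0,"wy": 0,"wz": 0,"gripper": -1}
  ]
}}

```text
clock: 29.9
position: [424.4, 354.6, 15.9]
orientation: [[-0.798, -0.602, -0.004], [-0.602, 0.798, 0.002], [0.002, 0.004, -1.0]]
contact_force: [-2.1, -1.3, 7.1]
opening: 18.0
gripper_force: 60.1
```

```bash

python3 -c "
from sc import *
o=bot.get_obs();print(loc(RACK,o['position']),o['position'][2],loc(np.array([0,0,RACK[2]]),o['contact_force']),o['opening'])"
```

```text
[-81.8652394   54.64107427] 15.933971087082398 [-2.39995103  0.21672487] 17.981998055204187
```

Call:
{"op": "step_arm", "data": {
  "commands": [
    {"tx": -0.12,"ty": 0,"tz": -0.02,"wx": 0,"wy": 0,"wz": 0,"gripper": -1},
    {"tx": -0.12,"ty": 0,"tz": 0,"wx": 0,"wy": 0,"wz": 0,"gripper": -1},
    {"tx": -0.12,"ty": 0,"tz": 0,"wx": 0,"wy": 0,"wz": 0,"gripper": -1},
    {"tx": -0.12,"ty": 0,"tz": 0,"wx": 0,"wy": 0,"wz": 0,"gripper": -1},
    {"tx": -0.12,"ty": 0,"tz": 0,"wx": 0,"wy": 0,"wz": 0,"gripper": -1},
    {"tx": -0.12,"ty": 0,"tz": 0,"wx": 0,"wy": 0,"wz": 0,"gripper": -1},
    {"tx": -0.08,"ty": 0,"tz": 0,"wx": 0,"wy": 0,"wz": 0,"gripper": -1},
    {"tx": 0,"ty": 0,"tz": 0,"wx": 0,"wy": 0,"wz": 0,"gripper": -1}
  ]
}}

```text
clock: 30.7
position: [457.5, 379.5, 16.7]
orientation: [[-0.798, -0.602, -0.002], [-0.602, 0.798, 0.003], [-0.0, 0.004, -1.0]]
contact_force: [0.1, -0.7, -0.8]
opening: 18.2
gripper_force: 59.1
```

```bash

python3 -c "
from sc import *
o=bot.get_obs();print(loc(RACK,o['position']),o['position'][2],loc(np.array([0,0,RACK[2]]),o['contact_force']),o['opening'])"
```

```text
[-40.50669556  54.73208571] 16.661195061217416 [-0.31008994 -0.59814542] 18.17099028842314
```

Nearly home; I'll press gently on to the stop.

Call:
{"op": "step_arm", "data": {
  "commands": [
    {"tx": -0.06,"ty": 0,"tz": 0,"wx": 0,"wy": 0,"wz": 0,"gripper": -1},
    {"tx": -0.06,"ty": 0,"tz": 0,"wx": 0,"wy": 0,"wz": 0,"gripper": -1},
    {"tx": 0,"ty": 0,"tz": 0,"wx": 0,"wy": 0,"wz": 0,"gripper": -1}
  ]
}}

```text
clock: 31.0
position: [461.2, 382.4, 16.4]
orientation: [[-0.798, -0.602, -0.004], [-0.602, 0.798, 0.002], [0.002, 0.004, -1.0]]
contact_force: [-1.6, -1.2, -0.9]
opening: 17.7
gripper_force: 59.1
```

```bash

python3 -c "
from sc import *
o=bot.get_obs();print(loc(RACK,o['position']),o['position'][2],loc(np.array([0,0,RACK[2]]),o['contact_force']),o['opening'])"
```

```text
[-35.8359226  54.7949857] 16.39083198438835 [-1.98221893 -0.01676558] 17.696602465429077
```

Call:
{"op": "step_arm", "data": {
  "commands": [
    {"tx": -0.05,"ty": 0,"tz": 0,"wx": 0,"wy": 0,"wz": 0,"gripper": -1},
    {"tx": -0.05,"ty": 0,"tz": 0,"wx": 0,"wy": 0,"wz": 0,"gripper": -1},
    {"tx": 0,"ty": 0,"tz": 0,"wx": 0,"wy": 0,"wz": 0,"gripper": -1}
  ]
}}

```text
clock: 31.3
position: [461.2, 382.4, 16.0]
orientation: [[-0.798, -0.602, -0.01], [-0.602, 0.798, -0.002], [0.01, 0.004, -1.0]]
contact_force: [-11.8, -8.9, 10.5]
opening: 17.7
gripper_force: 60.5
```

```bash

python3 -c "
from sc import *
o=bot.get_obs();print(loc(RACK,o['position']),o['position'][2],loc(np.array([0,0,RACK[2]]),o['contact_force']),o['opening'])"
```

```text
[-35.73405607  54.81282863] 15.959965860608893 [-1.47772153e+01 -9.94919953e-03] 17.70965655170077
```

Home: 15 N against the stop. I'll release, lift and go for the other scraper.

Call:
{"op": "step_arm", "data": {
  "commands": [
    {"tx": 0,"ty": 0,"tz": 0,"wx": 0,"wy": 0,"wz": 0,"gripper": 0},
    {"tx": 0,"ty": 0,"tz": 0,"wx": 0,"wy": 0,"wz": 0,"gripper": 0},
    {"tx": 0,"ty": 0,"tz": 0,"wx": 0,"wy": 0,"wz": 0,"gripper": 0},
    {"tx": 0,"ty": 0,"tz": 0,"wx": 0,"wy": 0,"wz": 0,"gripper": 0},
    {"tx": 0,"ty": 0,"tz": -0.3,"wx": 0,"wy": 0,"wz": 0,"gripper": 0},
    {"tx": 0,"ty": 0,"tz": -0.5,"wx": 0,"wy": 0,"wz": 0,"gripper": 0},
    {"tx": 0,"ty": 0,"tz": -0.6,"wx": 0,"wy": 0,"wz": 0,"gripper": 0.06},
    {"tx": 0,"ty": 0,"tz": -0.5,"wx": 0,"wy": 0,"wz": 0,"gripper": 0.06}
  ]
}}

```text
clock: 32.1
position: [466.4, 385.7, 113.2]
orientation: [[-0.798, -0.602, -0.002], [-0.602, 0.798, 0.004], [-0.001, 0.004, -1.0]]
contact_force: [0.2, -0.5, -0.3]
opening: 45.4
gripper_force: 0.0
```

Call:
{"op": "step_arm", "data": {
  "commands": [
    {"tx": 0,"ty": 0,"tz": 0,"wx": 0,"wy": 0,"wz": 0.98,"gripper": 0.06},
    {"tx": 0,"ty": 0,"tz": 0,"wx": 0,"wy": 0,"wz": 0.98,"gripper": 0.06},
    {"tx": 0,"ty": 0,"tz": 0,"wx": 0,"wy": 0,"wz": 0.98,"gripper": 0.06},
    {"tx": 0,"ty": 0,"tz": 0,"wx": 0,"wy": 0,"wz": 0.98,"gripper": 0.06},
    {"tx": 0,"ty": 0,"tz": 0,"wx": 0,"wy": 0,"wz": 0.98,"gripper": 0.06},
    {"tx": 0,"ty": 0,"tz": 0,"wx": 0,"wy": 0,"wz": 0.98,"gripper": 0.06},
    {"tx": 0,"ty": 0,"tz": 0,"wx": 0,"wy": 0,"wz": 0,"gripper": 0.06}
  ]
}}

```text
clock: 32.8
position: [466.2, 385.6, 111.8]
orientation: [[-0.991, -0.132, -0.002], [-0.132, 0.991, 0.003], [0.002, 0.004, -1.0]]
contact_force: [0.3, 0.4, -0.5]
opening: 45.5
gripper_force: 0.0
```

```bash

python3 -c "
from sc import *
im,d=grab('top');scrapers(d,im)
to([521.8,181.1],90,.132+np.pi)"
```

```text
scraper [476.6 178.4] 0.169 len 167.8 z [ 6.6 10.8 16.1] in rack [-145.7 -117.7] -0.474
tilt fix wx,wy [ 0.04 -0.02] q6 0.55
pos [466.1 385.6 111.8] yaw -3.007 wz 0.03 t [-0.565 -4.2    0.436] t 32.9
```

The second scraper seems to have been knocked aside. I'll look again.

```bash

python3 -c "
from sc import *
im=np.load('last_top.npz')['im'];cv2.imwrite('pics/c11.png',cv2.resize(im[190:290,150:290,::-1],None,fx=5,fy=5,interpolation=cv2.INTER_CUBIC))"
```

```text
(no output)
```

View pics/c11.png

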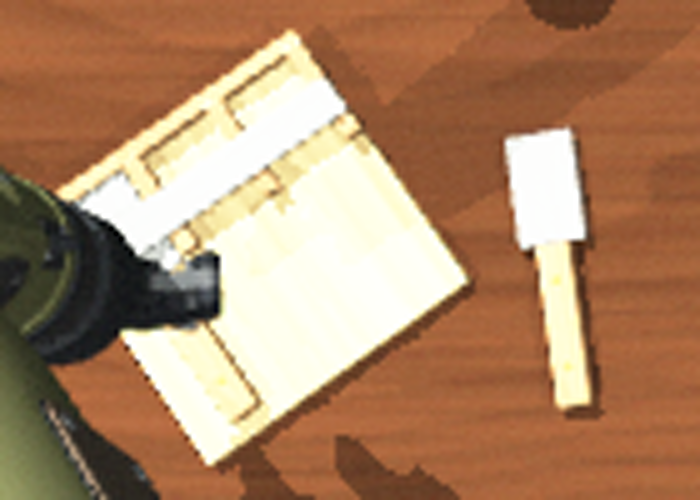

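The scraper now lies lower: front edge (505,138)–(571,128), handle end (557,410)–(593,404). The first scraper is under the strap, its blade visible beyond it at (105,195).

```bash

python3 -c "
from sc import *
f=lambda L,z:at_z('top',np.array(L)/5+[149.6,189.6],z)
p,e=fit([(112.5,19),(112.5,-19),(-47.5,10),(-47.5,-10)],np.r_[f([(505,138),(571,128)],9),f([(557,410),(593,404)],14)]);print(p,e)
print([loc(RACK,a) for a in f([(245,428),(260,405)],24)],'handle end of first')
to(p[:2],60,p[2]+np.pi)"
```

```text
[4.74249791e+02 1.77439038e+02 1.66265776e-01] 0.4643603861414931
[array([-91.01995898,  59.03142702]), array([-85.38645499,  45.20618932])] handle end of first
tilt fix wx,wy [ 0.04 -0.02] q6 0.55
pos [466.1 385.6 111.8] yaw -3.007 wz -0.36 t [ 0.529 -4.132  1.036] t 32.9
```

Call:
{"op": "step_arm", "data": {
  "commands": [
    {"tx": 0,"ty": 0,"tz": 0,"wx": 0,"wy": 0,"wz": -0.36,"gripper": 0.06},
    {"tx": 0.08,"ty": -0.69,"tz": 0,"wx": 0,"wy": 0,"wz": 0,"gripper": 0.06},
    {"tx": 0.09,"ty": -0.69,"tz": 0,"wx": 0,"wy": 0,"wz": 0,"gripper": 0.06},
    {"tx": 0.09,"ty": -0.69,"tz": 0,"wx": 0,"wy": 0,"wz": 0,"gripper": 0.06},
    {"tx": 0.09,"ty": -0.69,"tz": 0,"wx": 0,"wy": 0,"wz": 0,"gripper": 0.06},
    {"tx": 0.09,"ty": -0.69,"tz": 0,"wx": 0,"wy": 0,"wz": 0,"gripper": 0.06},
    {"tx": 0.09,"ty": -0.69,"tz": 0.5,"wx": 0,"wy": 0,"wz": 0,"gripper": 0.06},
    {"tx": 0,"ty": 0,"tz": 0.5,"wx": 0,"wy": 0,"wz": 0,"gripper": 0.06},
    {"tx": 0,"ty": 0,"tz": 0,"wx": 0,"wy": 0,"wz": 0,"gripper": 0.06},
    {"tx": 0,"ty": 0,"tz": 0,"wx": 0,"wy": 0,"wz": 0,"gripper": 0.06}
  ]
}}

```text
clock: 33.85
position: [473.5, 177.1, 61.3]
orientation: [[-0.986, -0.165, -0.003], [-0.165, 0.986, 0.003], [0.003, 0.004, -1.0]]
contact_force: [0.5, 1.1, 0.2]
opening: 45.1
gripper_force: 0.0
```

```bash

python3 -c "
from sc import *
to([474.2,177.4],5,.166+np.pi)"
```

```text
tilt fix wx,wy [ 0.04 -0.03] q6 0.19
pos [473.5 177.1  61.3] yaw -2.976 wz -0.01 t [-0.015  0.003  1.125] t 33.9
```

Call:
{"op": "step_arm", "data": {
  "commands": [
    {"tx": 0,"ty": 0,"tz": 0.5,"wx": 0,"wy": 0,"wz": 0,"gripper": 0.06},
    {"tx": 0,"ty": 0,"tz": 0.45,"wx": 0,"wy": 0,"wz": 0,"gripper": 0.06},
    {"tx": 0,"ty": 0,"tz": 0.17,"wx": 0,"wy": 0,"wz": 0,"gripper": 0.06},
    {"tx": 0,"ty": 0,"tz": 0,"wx": 0,"wy": 0,"wz": 0,"gripper": 0.06},
    {"tx": 0,"ty": 0,"tz": 0,"wx": 0,"wy": 0,"wz": 0,"gripper": -1},
    {"tx": 0,"ty": 0,"tz": 0,"wx": 0,"wy": 0,"wz": 0,"gripper": -1},
    {"tx": 0,"ty": 0,"tz": 0,"wx": 0,"wy": 0,"wz": 0,"gripper": -1},
    {"tx": 0,"ty": 0,"tz": 0,"wx": 0,"wy": 0,"wz": 0,"gripper": -1},
    {"tx": 0,"ty": 0,"tz": 0,"wx": 0,"wy": 0,"wz": 0,"gripper": -1}
  ]
}}

```text
clock: 34.75
position: [474.6, 177.9, 6.6]
orientation: [[-0.986, -0.164, -0.0], [-0.164, 0.986, 0.005], [-0.001, 0.005, -1.0]]
contact_force: [-0.7, 0.0, 6.1]
opening: 18.2
gripper_force: 59.2
```

Call:
{"op": "step_arm", "data": {
  "commands": [
    {"tx": 0,"ty": 0,"tz": -0.5,"wx": 0,"wy": 0,"wz": 0,"gripper": -1},
    {"tx": 0,"ty": 0,"tz": -0.6,"wx": 0,"wy": 0,"wz": 0,"gripper": -1},
    {"tx": 0,"ty": 0,"tz": 0,"wx": 0,"wy": 0,"wz": 0,"gripper": -1}
  ]
}}

```text
clock: 35.05
position: [476.7, 178.2, 64.1]
orientation: [[-0.986, -0.164, 0.004], [-0.164, 0.986, 0.006], [-0.005, 0.005, -1.0]]
contact_force: [0.2, 0.7, 0.1]
opening: 18.2
gripper_force: 59.1
```

```bash

python3 -c "
from sc import *
to(w(RACK,-125,-57),70,RACK[2]+np.pi)"
```

```text
tilt fix wx,wy [0.06 0.06] q6 0.19
pos [476.7 178.2  64.1] yaw -2.977 wz -5.48 t [-0.416  1.219 -0.117] t 35.0
```

Call:
{"op": "step_arm", "data": {
  "commands": [
    {"tx": 0,"ty": 0,"tz": -0.1,"wx": 0.06,"wy": 0.06,"wz": 0,"gripper": -1},
    {"tx": 0,"ty": 0,"tz": 0,"wx": 0,"wy": 0,"wz": -0.91,"gripper": -1},
    {"tx": 0,"ty": 0,"tz": 0,"wx": 0,"wy": 0,"wz": -0.91,"gripper": -1},
    {"tx": 0,"ty": 0,"tz": 0,"wx": 0,"wy": 0,"wz": -0.91,"gripper": -1},
    {"tx": 0,"ty": 0,"tz": 0,"wx": 0,"wy": 0,"wz": -0.91,"gripper": -1},
    {"tx": 0,"ty": 0,"tz": 0,"wx": 0,"wy": 0,"wz": -0.91,"gripper": -1},
    {"tx": 0,"ty": 0,"tz": 0,"wx": 0,"wy": 0,"wz": -0.91,"gripper": -1},
    {"tx": -0.14,"ty": 0.4,"tz": 0,"wx": 0,"wy": 0,"wz": 0,"gripper": -1},
    {"tx": -0.14,"ty": 0.4,"tz": 0,"wx": 0,"wy": 0,"wz": 0,"gripper": -1},
    {"tx": -0.14,"ty": 0.4,"tz": 0,"wx": 0,"wy": 0,"wz": 0,"gripper": -1}
  ]
}}

```text
clock: 36.05
position: [453.5, 237.8, 64.1]
orientation: [[-0.802, -0.597, -0.009], [-0.597, 0.802, -0.004], [0.009, 0.002, -1.0]]
contact_force: [0.6, 0.9, -0.8]
opening: 18.0
gripper_force: 59.1
```

Call:
{"op": "step_arm", "data": {
  "commands": [
    {"tx": 0,"ty": 0,"tz": 0,"wx": 0,"wy": 0,"wz": 0,"gripper": -1},
    {"tx": 0,"ty": 0,"tz": 0,"wx": 0,"wy": 0,"wz": 0,"gripper": -1}
  ]
}}

```text
clock: 36.25
position: [453.9, 237.4, 64.3]
orientation: [[-0.801, -0.599, -0.008], [-0.599, 0.801, -0.004], [0.009, 0.001, -1.0]]
contact_force: [0.4, -0.3, -0.9]
opening: 17.8
gripper_force: 59.1
```

```bash

python3 -c "
from sc import *
to(w(RACK,-125,-57),17,RACK[2]+np.pi)
print(loc(RACK,bot.get_obs()['position']),bot.get_obs()['opening'])
im,d=grab('top');cv2.imwrite('pics/c12.png',cv2.resize(im[190:310,150:290,::-1],None,fx=5,fy=5,interpolation=cv2.INTER_CUBIC))"
```

```text
tilt fix wx,wy [ 0.02 -0.1 ] q6 -0.16
pos [453.9 237.4  64.3] yaw -2.5 wz -0.01 t [-0.072 -0.002  0.946] t 36.2
[-128.60125819  -56.8854853 ] 17.825394194337786
```

View pics/c12.png

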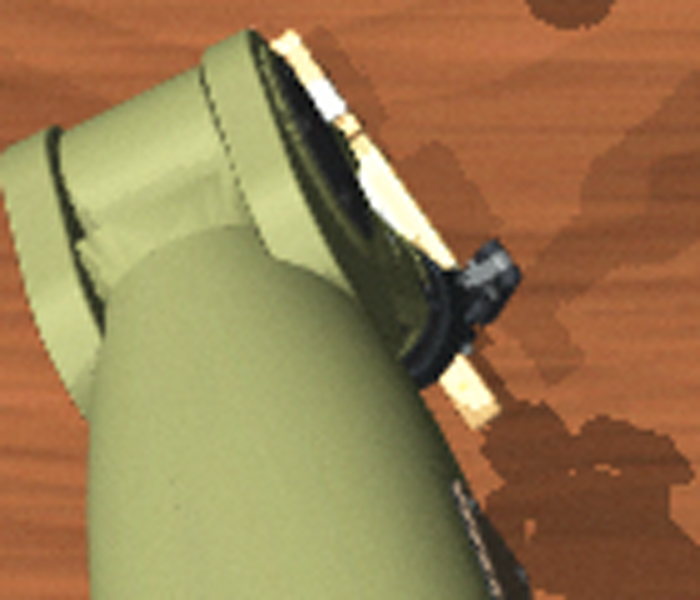

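The held scraper points along the rack at the right-hand slot, with the blade edge at (370,190) and handle end at (490,415). I'll lower it and insert with force checks.

Call:
{"op": "step_arm", "data": {
  "commands": [
    {"tx": 0,"ty": 0,"tz": 0.5,"wx": 0,"wy": -0.08,"wz": 0,"gripper": -1},
    {"tx": 0,"ty": 0,"tz": 0.4,"wx": 0,"wy": 0,"wz": 0,"gripper": -1},
    {"tx": 0,"ty": 0,"tz": 0.04,"wx": 0,"wy": 0,"wz": 0,"gripper": -1},
    {"tx": 0,"ty": 0,"tz": 0,"wx": 0,"wy": 0,"wz": 0,"gripper": -1},
    {"tx": 0,"ty": 0,"tz": 0,"wx": 0,"wy": 0,"wz": 0,"gripper": -1},
    {"tx": -0.2,"ty": 0,"tz": 0,"wx": 0,"wy": 0,"wz": 0,"gripper": -1},
    {"tx": -0.2,"ty": 0,"tz": 0,"wx": 0,"wy": 0,"wz": 0,"gripper": -1},
    {"tx": 0,"ty": 0,"tz": 0,"wx": 0,"wy": 0,"wz": 0,"gripper": -1}
  ]
}}

```text
clock: 37.1
position: [472.8, 251.2, 18.8]
orientation: [[-0.801, -0.598, 0.002], [-0.598, 0.801, 0.003], [-0.003, 0.001, -1.0]]
contact_force: [-0.0, 0.3, -1.2]
opening: 18.1
gripper_force: 59.1
```

```bash
cat > st.py <<'E'
from sc import *
o=bot.get_obs();print(loc(RACK,o['position']),o['position'][2],loc(np.array([0,0,RACK[2]]),o['contact_force']),o['contact_force'][2],o['opening'],o['orientation'][2,:2])
E
python3 st.py
```

```text
[-105.14030751  -57.1903344 ] 18.824703887757575 [0.17919339 0.29106497] -1.1813743482668952 18.095775594976754 [-0.00307598  0.00138273]
```

Call:
{"op": "step_arm", "data": {
  "commands": [
    {"tx": 0,"ty": 0.01,"tz": 0.04,"wx": 0,"wy": 0,"wz": 0,"gripper": -1},
    {"tx": 0,"ty": 0,"tz": 0,"wx": 0,"wy": 0,"wz": 0,"gripper": -1},
    {"tx": -0.12,"ty": 0,"tz": 0,"wx": 0,"wy": 0,"wz": 0,"gripper": -1},
    {"tx": -0.12,"ty": 0,"tz": 0,"wx": 0,"wy": 0,"wz": 0,"gripper": -1},
    {"tx": -0.12,"ty": 0,"tz": 0,"wx": 0,"wy": 0,"wz": 0,"gripper": -1},
    {"tx": -0.12,"ty": 0,"tz": 0,"wx": 0,"wy": 0,"wz": 0,"gripper": -1},
    {"tx": 0,"ty": 0,"tz": 0,"wx": 0,"wy": 0,"wz": 0,"gripper": -1}
  ]
}}

```text
clock: 37.8
position: [487.9, 263.4, 16.6]
orientation: [[-0.802, -0.598, -0.003], [-0.598, 0.802, -0.001], [0.003, 0.002, -1.0]]
contact_force: [-4.9, -4.3, 13.7]
opening: 18.1
gripper_force: 60.8
```

```bash
python3 st.py
```

```text
[-85.73758925 -56.46679264] 16.580252217794538 [-6.54769373 -0.5136598 ] 13.681808894228753 18.09769709415489 [0.00311666 0.0016218 ]
```

Call:
{"op": "step_arm", "data": {
  "commands": [
    {"tx": 0,"ty": 0,"tz": -0.025,"wx": 0,"wy": 0,"wz": 0,"gripper": -1},
    {"tx": -0.12,"ty": 0,"tz": 0,"wx": 0,"wy": 0,"wz": 0,"gripper": -1},
    {"tx": -0.12,"ty": 0,"tz": 0,"wx": 0,"wy": 0,"wz": 0,"gripper": -1},
    {"tx": -0.12,"ty": 0,"tz": 0,"wx": 0,"wy": 0,"wz": 0,"gripper": -1}
  ]
}}

```text
clock: 38.2
position: [504.2, 275.6, 17.0]
orientation: [[-0.801, -0.598, -0.001], [-0.598, 0.801, 0.001], [0.0, 0.002, -1.0]]
contact_force: [0.4, -0.0, -0.9]
opening: 18.1
gripper_force: 59.1
```

```bash
python3 st.py
```

```text
[-65.41901647 -56.50106323] 16.984839502633445 [ 0.3137212  -0.27795822] -0.8634265063079725 18.112343896829795 [0.0001556  0.00184674]
```

Call:
{"op": "step_arm", "data": {
  "commands": [
    {"tx": -0.12,"ty": 0,"tz": 0,"wx": 0,"wy": 0,"wz": 0,"gripper": -1},
    {"tx": -0.12,"ty": 0,"tz": 0,"wx": 0,"wy": 0,"wz": 0,"gripper": -1},
    {"tx": -0.12,"ty": 0,"tz": 0,"wx": 0,"wy": 0,"wz": 0,"gripper": -1},
    {"tx": 0,"ty": 0,"tz": 0,"wx": 0,"wy": 0,"wz": 0,"gripper": -1}
  ]
}}

```text
clock: 38.6
position: [519.1, 286.5, 17.2]
orientation: [[-0.801, -0.598, -0.001], [-0.598, 0.801, 0.002], [-0.001, 0.002, -1.0]]
contact_force: [-0.4, 0.5, -1.8]
opening: 18.0
gripper_force: 59.1
```

```bash
python3 st.py
```

```text
[-46.98401    -56.64982045] 17.221652187922516 [-0.00456712  0.66681039] -1.7949299566277277 18.00157918076771 [-0.00059662  0.00167882]
```

Call:
{"op": "step_arm", "data": {
  "commands": [
    {"tx": -0.1,"ty": 0,"tz": 0,"wx": 0,"wy": 0,"wz": 0,"gripper": -1},
    {"tx": -0.08,"ty": 0,"tz": 0,"wx": 0,"wy": 0,"wz": 0,"gripper": -1},
    {"tx": -0.06,"ty": 0,"tz": 0,"wx": 0,"wy": 0,"wz": 0,"gripper": -1},
    {"tx": -0.05,"ty": 0,"tz": 0,"wx": 0,"wy": 0,"wz": 0,"gripper": -1},
    {"tx": 0,"ty": 0,"tz": 0,"wx": 0,"wy": 0,"wz": 0,"gripper": -1}
  ]
}}

```text
clock: 39.1
position: [527.0, 292.6, 16.7]
orientation: [[-0.802, -0.598, -0.006], [-0.598, 0.802, -0.002], [0.006, 0.002, -1.0]]
contact_force: [-8.3, -5.2, 6.4]
opening: 17.9
gripper_force: 59.9
```

```bash
python3 st.py
```

```text
[-36.97816315 -56.50117457] 16.679831447945347 [-9.75962    0.8100883] 6.380641288511967 17.90072658235409 [0.00641772 0.00187966]
```

Home, with 10 N against the stop. Release, lift and retreat.

Call:
{"op": "step_arm", "data": {
  "commands": [
    {"tx": 0,"ty": 0,"tz": 0,"wx": 0,"wy": 0,"wz": 0,"gripper": 0},
    {"tx": 0,"ty": 0,"tz": 0,"wx": 0,"wy": 0,"wz": 0,"gripper": 0},
    {"tx": 0,"ty": 0,"tz": 0,"wx": 0,"wy": 0,"wz": 0,"gripper": 0},
    {"tx": 0,"ty": 0,"tz": 0,"wx": 0,"wy": 0,"wz": 0,"gripper": 0},
    {"tx": 0,"ty": 0,"tz": -0.3,"wx": 0,"wy": 0,"wz": 0,"gripper": 0},
    {"tx": 0,"ty": 0,"tz": -0.6,"wx": 0,"wy": 0,"wz": 0,"gripper": 0},
    {"tx": 0,"ty": 0,"tz": -0.8,"wx": 0,"wy": 0,"wz": 0,"gripper": 0},
    {"tx": 0,"ty": 0,"tz": -0.8,"wx": 0,"wy": 0,"wz": 0,"gripper": 0},
    {"tx": 0,"ty": 0,"tz": -0.8,"wx": 0,"wy": 0,"wz": 0,"gripper": 0}
  ]
}}

```text
clock: 40.0
position: [529.9, 294.3, 183.9]
orientation: [[-0.802, -0.598, -0.001], [-0.598, 0.802, 0.002], [-0.0, 0.002, -1.0]]
contact_force: [0.7, -0.0, -0.1]
opening: 42.5
gripper_force: 0.0
```

Call:
{"op": "step_arm", "data": {
  "commands": [
    {"tx": 0.5,"ty": -0.7,"tz": 0,"wx": 0,"wy": 0,"wz": 0,"gripper": 0},
    {"tx": 0.5,"ty": -0.7,"tz": 0,"wx": 0,"wy": 0,"wz": 0,"gripper": 0},
    {"tx": 0.5,"ty": -0.7,"tz": 0,"wx": 0,"wy": 0,"wz": 0,"gripper": 0},
    {"tx": 0.5,"ty": -0.7,"tz": 0,"wx": 0,"wy": 0,"wz": 0,"gripper": 0},
    {"tx": 0.5,"ty": -0.7,"tz": 0,"wx": 0,"wy": 0,"wz": 0,"gripper": 0},
    {"tx": 0,"ty": -0.7,"tz": 0,"wx": 0,"wy": 0,"wz": 0,"gripper": 0},
    {"tx": 0,"ty": 0,"tz": 0,"wx": 0,"wy": 0,"wz": 0,"gripper": 0},
    {"tx": 0,"ty": 0,"tz": 0,"wx": 0,"wy": 0,"wz": 0,"gripper": 0}
  ]
}}

```text
clock: 40.8
position: [555.6, 50.8, 181.9]
orientation: [[-0.803, -0.597, -0.001], [-0.597, 0.803, 0.002], [-0.0, 0.002, -1.0]]
contact_force: [0.3, -0.0, 0.0]
opening: 42.6
gripper_force: 0.0
```

```bash
python3 - <<'E'
from sc import *
z0=np.load('last_top.npz')
im,d=grab('top');P=cloud('top',d)
# heights along slot lines: handle ends, and blade colour beyond strap
for y in(56,0,-56):
    r=[]
    for x in range(-95,76,5):
        pw=w(RACK,x,y);T=np.linalg.inv(np.array(bot.camera_params('top')['pose']));z=24 if x<12 else 19
        c=T@np.array([*pw,z,1]);cp=bot.camera_params('top');u=int(round(cp['fx']*c[0]/c[2]+cp['cx']));v=int(round(cp['fy']*c[1]/c[2]+cp['cy']))
        r.append((x,int(P[v,u,2].round()),int(im[v,u].min())))
    print(y,r)
print(bot.get_obs()['position'])
for a,b in(((735,105),160),((730,223),90),((772,-105),7)):
    m=(np.hypot(P[...,0]-a[0],P[...,1]-a[1])<60)&(abs(P[...,2]-b)<5); q0=cloud('top',cv2.imread and z0['d']);m0=(np.hypot(q0[...,0]-a[0],q0[...,1]-a[1])<60)&(abs(q0[...,2]-b)<5)
    print(m.sum(),m0.sum(),P[m].mean(0),q0[m0].mean(0))
E
```

```text
56 [(-95, 12, 203), (-90, 6, 179), (-85, 18, 74), (-80, 24, 193), (-75, 29, 192), (-70, 27, 209), (-65, 20, 212), (-60, 24, 176), (-55, 23, 212), (-50, 22, 205), (-45, 24, 211), (-40, 19, 207), (-35, 26, 212), (-30, 22, 212), (-25, 24, 209), (-20, 24, 211), (-15, 23, 211), (-10, 27, 158), (-5, 25, 207), (0, 20, 211), (5, 23, 208), (10, 21, 205), (15, 18, 251), (20, 21, 207), (25, 21, 201), (30, 25, 248), (35, 24, 250), (40, 29, 250), (45, 33, 250), (50, 29, 251), (55, 17, 248), (60, 17, 251), (65, 17, 251), (70, 19, 251), (75, 21, 202)]
0 [(-95, 9, 199), (-90, 5, 239), (-85, 12, 236), (-80, 18, 237), (-75, 11, 238), (-70, 8, 237), (-65, 14, 237), (-60, 12, 238), (-55, 10, 238), (-50, 8, 238), (-45, 7, 238), (-40, 15, 238), (-35, 10, 237), (-30, 10, 238), (-25, 10, 238), (-20, 7, 238), (-15, 12, 238), (-10, 11, 238), (-5, 14, 239), (0, 10, 238), (5, 10, 239), (10, 7, 174), (15, 8, 172), (20, 14, 174), (25, 9, 142), (30, 28, 237), (35, 28, 251), (40, 31, 252), (45, 27, 251), (50, 28, 252), (55, 13, 235), (60, 11, 233), (65, 8, 175), (70, 10, 173), (75, 23, 101)]
-56 [(-95, 10, 172), (-
[... 420 characters left out ...]
, 29, 251), (50, 24, 252), (55, 18, 251), (60, 20, 251), (65, 22, 251), (70, 16, 250), (75, 21, 135)]
[555.19009654  51.49049163 181.79658708]Traceback (most recent call last):
  File "<stdin>", line 14, in <module>
    return format.read_array(
           ~~~~~~~~~~~~~~~~~^
        bytes,
        ^^^^^^
    ...<2 lines>...
        max_header_size=self.max_header_size
        ^^^^^^^^^^^^^^^^^^^^^^^^^^^^^^^^^^^^
    )
    ^
    data = _read_bytes(fp, read_size, "array data")
    r = fp.read(size - len(data))
    data = self._read1(n)
    self._update_crc(data)
    ~~~~~~~~~~~~~~~~^^^^^^
    raise BadZipFile("Bad CRC-32 for file %r" % self.name)
zipfile.BadZipFile: Bad CRC-32 for file 'd.npy'
```

Both blades reach the stop (blade white out to x≈72, handle ends at x≈-85), the clamps are down and the robot is clear.

```bash
python3 -c "
from rig import bot
print(bot.hand_in())"
```

```text
the job is handed in; nothing more can be done
None
```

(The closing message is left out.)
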